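# Change the batch on the UV cure station and set it to its marks

## Robot

A 6-joint arm with a two-finger parallel gripper is mounted at the origin on a cart in front of the work surface, level with it; the furniture and walls round the work are solid. World frame = base frame: x ahead of the robot, y to its left, z up, the work surface at z = 0. Lengths are in m, angles in rad, forces in N, time in s.
With the tool pointing down it reaches from about 0.4 to 0.925 m from the base axis. Payload 12.5 kg.
Tool frame: the origin (TCP) lies at the very end of the fingers, on their centre line; the grasp point (between the pads) lies 19 mm behind it; z points along the fingers, x is the direction in which the jaws open and shut, and the axes are right-handed (so a half turn about z gives the same grasp; the last joint's range is limited). The gripper opens to 95 mm and grips with 3 to 60 N. Pads are 20 mm wide; open, the fingers measure 119 mm over their backs; the gripper's body (75 mm by 180 mm) begins 59 mm behind the grasp point.
Start: joints at [1.213, 0.491, 1.559, -0, 1.092, -0.106], TCP at [0.156, 0.605, 0.178] pointing down, gripper open.
Joint ranges: [-3.1, 3.1], [-0.84, 2.19], [0.05, 2.79], [-1.13, 4.28], [0.06, 2.93], [-2.69, 2.69]. Speed limits (rad/s): [2.22, 2.22, 2.79, 3.14, 3.14, 3.14].

## Interface

Orientations are given as a rotation vector (axis times angle).
In Python, from cell import r, cams, workorder gives the robot as it stands.
- The arm moves only by the tool jog_arm, never from a script. Its argument "commands" is a list of rows, each a list of 7 numbers: the opening, from 0 (shut) to 1 (fully open), then the shift along the tool's x, y, z in m, then the turn, a rotation vector about the tool's x, y, z in degrees. A call has 1 to 12 rows; each row is the pose to reach, as a shift and turn from the pose commanded when the call began, along the tool's axes at that moment; what a row does not reach only later rows make up. A row lasts 1/12 s, in which the tool goes at most 41.7 mm and 7.16 degrees, less where a joint would pass 70% of its speed; a pose out of reach is approached as far as the arm can. A call with a gripper value outside its range is refused whole. The fingers move at their own pace and stop on an object; the grip force is fixed at half the most. Time passes only in rows, so rows that repeat a pose let the fingers close. It gives the time, the measured TCP pose, the force and the opening at its end, in the units of the state.
- r.get_state(): the state, without advancing time (a new reading comes with each control period).
- cams.capture(name): name is "side" or "top"; returns (picture, depth): 420x560x3 uint8, red, green, blue; 420x560 float32, m along the optical axis (not along the pixel's ray), 0 where there is no reading.
- cams.camera_model(name): a dict with "fov_y" (degrees; the focal length in pixels is half the picture's height over the tangent of half this angle, whatever the lens; pixels are square), "cx", "cy" (the principal point, pixels), "k1" (the pictures are not rectified: a ray, as slopes to the right and down, at radius r is drawn at 1 + k1 r^2 times it, then the intrinsics apply), "R" (3x3) and "t" (3): a world point X has camera coordinates R X + t. Camera axes: x right, y down, z forward; pixel columns grow to the right and rows downward; lengths in m; the calibration is good to about 2 mm. A picture is of the moment at which its call begins. camera_model takes no time and is no camera call.
- workorder.close_job(): hands the job in, once; it reports no verdict.
The state is a dict: "time_s": time; "q": joint angles; "dq": joint speeds; "tau": joint torques, N m; "position": TCP position; "tcp_rot": TCP orientation; "force": force on the tool from outside, world axes, zero at the start; "wrist_torque": the same for the moment, N m; "opening": finger opening in m.
Only numpy, scipy, OpenCV 4.12 (cv2) and the standard library are available. Lean on these libraries where they do the work, as an engineer would, in place of code of your own. Each camera call takes 0.05 s, during which the arm holds its last target. There are 200 camera calls.

## Task

Change the batch on the UV cure station: first turn the lamp selector to OFF, then lift every plug gauge off the free-spinning disc and click it fully home into the rack, in size order, each in the pair of spring clips made for its diameter. Next lay the drill guide that waits on the bench onto the disc, clear of its edge, and let the disc rest with its zero mark pointing at the index pointer. Only then turn the selector to the single-dot lamp setting; leave the white-lidded pot and the open tin undisturbed.

Things in the scene. Friction and masses are not known exactly. Their poses are not given: they have to be found in the camera images.
- station: UV cure station, fixed: black round base 224 mm across, 35 mm high; origin on its underside under the disc's axis, z up. On its own -x side a control pod (100 to 185 mm from the axis, 78 mm wide, 30 mm high) with the lamp selector; at +x two lamp heads on stalks (x 120 to 162 mm, y 30 to 86 mm either side, 70 to 112 mm above the bench).
- cure_disc: white turntable disc, 210 mm across, top face 46 mm above the bench; origin on its axis (the station's), own x towards its zero mark. Turns without limit either way, almost without friction: any touch turns it, and left at rest it stays.
- disc_grip (a point): grip point of the disc's centre grip, on its axis 68 mm above the bench: a black bar fixed on the disc, 36 mm long, 13 mm thick, 52 to 78 mm above the bench, on a hub 28 mm across. The bar lies along the line from the axis to the zero mark. Pinch it across the 13 mm to turn the disc.
- zero_mark (a point): the disc's zero mark: arrow head of the one long dark line on the disc's face (the other eleven ticks are short), 98 mm from the axis, turning with the disc.
- index_point (a point): fixed point over the disc's face, 98 mm from its axis on the station's -x side, right in front of the index pointer (small white raised wedge on the base between disc and control pod, tip towards the disc). The zero mark points at the pointer when it lies here.
- selector_grip (a point): grip point of the lamp selector, on its upright axis, on the pod 150 mm from the disc's axis, 50 mm above the bench: a bar knob 34 mm long, 13 mm thick, 37 to 59 mm above the bench, white line at its pointing end.
- selector (a joint): angle of the lamp selector, anticlockwise from above; at 0 (OFF) the bar lies along the station's x axis and its white line points at the long dark line on the pod, towards the disc. The single dot (low lamp) is at 1.15, a pair of dots at -1.15. Turns -1.5 to 1.5 without catches, stays where left (0.03 N m).
- rack: gauge rack screwed down: plate 82 x 196 x 8 mm, origin at its underside centre, z up. Along its y four pairs of spring clips, 48 mm apart, smallest at -y, largest at +y; the clips of a pair (11 mm wide) at x = +-29 mm hold a gauge's two plugs, the gauge lying along x. Lips up to 40 mm above the bench. Pressed straight down with 6 to 10 N a gauge spreads the jaws and snaps home on a stop.
- gauge_10: plug gauge printed in grey resin, 80 mm long: square handle 15 x 15 x 36 mm in the middle, a round plug of 10 mm diameter and 22 mm length on each end; both ends alike. Origin at its middle on the axis, its own x along the axis. It lies on a side of its handle; about 20 to 45 g. May be absent.
- gauge_13: plug gauge printed in grey resin, 80 mm long: square handle 18 x 18 x 36 mm in the middle, a round plug of 13 mm diameter and 22 mm length on each end; both ends alike. Origin at its middle on the axis, its own x along the axis. It lies on a side of its handle; about 20 to 45 g. May be absent.
- gauge_16: plug gauge printed in grey resin, 80 mm long: square handle 20 x 20 x 36 mm in the middle, a round plug of 16 mm diameter and 22 mm length on each end; both ends alike. Origin at its middle on the axis, its own x along the axis. It lies on a side of its handle; about 20 to 45 g. May be absent.
- gauge_19: plug gauge printed in grey resin, 80 mm long: square handle 23 x 23 x 36 mm in the middle, a round plug of 19 mm diameter and 22 mm length on each end; both ends alike. Origin at its middle on the axis, its own x along the axis. It lies on a side of its handle; about 20 to 45 g. May be absent.
- clip_10 (a point): middle of the clip pair made for the 10 mm gauge (first, at the -y end of the row), at the height of the gauge's axis when fully home, 24 mm above the bench; axes as the rack's.
- clip_13 (a point): middle of the clip pair made for the 13 mm gauge (second of the row), at the height of the gauge's axis when fully home, 24 mm above the bench; axes as the rack's.
- clip_16 (a point): middle of the clip pair made for the 16 mm gauge (third of the row), at the height of the gauge's axis when fully home, 24 mm above the bench; axes as the rack's.
- clip_19 (a point): middle of the clip pair made for the 19 mm gauge (fourth, at the +y end of the row), at the height of the gauge's axis when fully home, 24 mm above the bench; axes as the rack's.
- drill_guide: the next part to cure, a drill guide printed in grey resin: bar 60 x 22 x 20 mm (along its own x, y, z) with three holes along z, origin at its centre, lying on the bench near the control pod; about 35 g.
- square_tin: bystander: empty open tin, 115 x 168 x 53 mm, left behind the station; origin at the underside. Leave alone.
- pigment_pot: bystander: white-lidded pot, 41 mm across, 50 mm high, origin at the underside. Leave alone.

How it is judged:
On the way, in this order (a step that is already met when the one before it is completed fails the run):
1. the lamp selector points at OFF (value of joint selector between -0.12 and 0.12 rad), for 0.2 s.
2. every gauge present is fully home in its own pair of clips (x of gauge_10 in the frame of clip_10 between -0.008 and 0.008 m and y of gauge_10 in the frame of clip_10 between -0.003 and 0.003 m and z of gauge_10 in the frame of clip_10 between -0.0022 and 0.0022 m and angle between the x axis of each of gauge_10, gauge_13, gauge_16, gauge_19 and the x axis of rack, either way round below 0.07 rad and linear speed of each of gauge_10, gauge_13, gauge_16, gauge_19 below 0.02 m/s and x of gauge_13 in the frame of clip_13 between -0.008 and 0.008 m and y of gauge_13 in the frame of clip_13 between -0.003 and 0.003 m and z of gauge_13 in the frame of clip_13 between -0.0022 and 0.0022 m and x of gauge_16 in the frame of clip_16 between -0.008 and 0.008 m and y of gauge_16 in the frame of clip_16 between -0.003 and 0.003 m and z of gauge_16 in the frame of clip_16 between -0.0022 and 0.0022 m and x of gauge_19 in the frame of clip_19 between -0.008 and 0.008 m and y of gauge_19 in the frame of clip_19 between -0.003 and 0.003 m and z of gauge_19 in the frame of clip_19 between -0.0022 and 0.0022 m), for 0.2 s.
3. the drill guide lies on the disc and the zero mark points at the index pointer (horizontal distance between drill_guide and disc_grip below 0.085 m and height (world z) of drill_guide between 0.05 and 0.08 m and linear speed of drill_guide below 0.02 m/s and horizontal distance between zero_mark and index_point below 0.009 m), for 0.3 s.
4. the lamp selector points at the single dot (value of joint selector between 1.03 and 1.27 rad), for 0.2 s.
At the end, for the whole second after the job is handed in: Selector within 0.12 rad of the single dot; every gauge present fully home in its clips (within 8 mm along, 3 mm across, 2.2 mm in height, 0.07 rad); drill guide at rest on the disc, its middle within 85 mm of the axis; zero mark within 9 mm (about 5 degrees) of the index point (all of step 2 and all of step 3 and all of step 4); the robot touches nothing.
It fails at once if the open tin is disturbed (moved over 30 mm) (distance of square_tin from where it was at the start of the episode above 0.03 m).
It fails at once if the white-lidded pot is disturbed (moved over 30 mm) (distance of pigment_pot from where it was at the start of the episode above 0.03 m).
Of gauge_10, gauge_13, gauge_16, gauge_19 only 2 to 4 are there at a start; the rules pass over those that are not, and their reading is None.
At some moment in a run one of gauge_10, gauge_13, gauge_16, gauge_19 may be knocked a few centimetres aside while the robot is not near it.
Once in a run the grip may slacken for a moment while it holds something.
It also fails if it takes over 210 s, if anything falls off the work surface, if the arm or the gripper's body presses on something with over 40 N, if the wrist force passes 120 N, or if a joint passes its speed limit or range.

## Working session

There is one attempt and no reset: what is moved stays moved. The work goes in short steps, Python scripts to look and compute and a tool call to move; the robot and the scene stay as the last step left them, time stands still between calls to the robot, and variables do not carry over. Pictures are saved under pics/ and viewed, about 12 in all and at most 16, crops included, and the job is handed in when it is done.

Besides the shell and the picture viewer there is one more tool, called after ">>>" by a JSON object that holds its "api" and its "payload". jog_arm: Moves the arm, as the interface text tells. Its arguments: {"type":"object","properties":{"commands":{"type":"array","items":{"type":"array","items":{"type":"number"}}}},"required":["commands"]}

```bash
mkdir -p pics; ls
cat > h.py <<'E'
import numpy as np, cv2
from scipy.spatial.transform import Rotation as Ro
from cell import r, cams, workorder
def cam(n):
    m=cams.camera_model(n); f=210/np.tan(np.radians(m["fov_y"])/2)
    return m,f,np.array(m["R"]),np.array(m["t"])
def ray(n,u,v):
    m,f,R,t=cam(n); p=np.array([(u-m["cx"])/f,(v-m["cy"])/f]); s=p.copy()
    for _ in range(20): s=p/(1+m["k1"]*(s@s))
    return -R.T@t, R.T@np.array([s[0],s[1],1])
def pt(n,u,v,z):
    c,d=ray(n,u,v); return c+d*(z-c[2])/d[2]
def px(n,X):
    m,f,R,t=cam(n); c=R@np.array(X)+t; s=c[:2]/c[2]; s=s*(1+m["k1"]*(s@s)); return s*f+[m["cx"],m["cy"]]
def snap(n,name):
    a,d=cams.capture(n); cv2.imwrite(f"pics/{name}.png",a[:,:,::-1]); np.save(f"pics/{name}.npy",d); return a,d
def cloud(n,d):
    # world xyz per pixel
    m,f,R,t=cam(n); v,u=np.mgrid[0:420,0:560]; p=np.stack([(u-m["cx"])/f,(v-m["cy"])/f],-1); s=p.copy()
    for _ in range(20): s=p/(1+m["k1"]*(s**2).sum(-1,keepdims=True))
    c=np.concatenate([s*d[...,None],d[...,None]],-1); return (c-t)@R
E
python3 - <<'E'
from h import *
for n in("top","side"):
    snap(n,n+"0"); m,f,R,t=cam(n); print(n,f,-R.T@t,R[2],m["k1"])
s=r.get_state(); print(s)
E
```

```text
pics
top 417.6449853311451 [0.3924767  0.23346802 0.97898063] [ 0.14080091  0.0275652  -0.98965411] -0.024537846680406285
side 523.1517248911052 [0.42951105 1.3614585  0.82111026] [ 0.0583005  -0.82169231 -0.56694162] -0.061509969543551105
{'time_s': 0.1, 'q': array([ 1.21337784e+00,  4.91479717e-01,  1.55939602e+00,  1.65636982e-05,
        1.09169846e+00, -1.05588210e-01]), 'dq': array([ 0.00047738, -0.00240535, -0.00322917,  0.00115773,  0.00083087,
        0.00100668]), 'tau': array([ 3.09675786e-03, -6.13614035e+01, -2.58604342e+01,  6.93967589e-02,
        4.69978515e-02, -6.11262635e-05]), 'position': array([0.15561269, 0.6050557 , 0.17732977]), 'tcp_rot': array([ 2.48243822e+00,  1.92456176e+00, -1.32319746e-03]), 'force': array([-0.01668323,  0.56382532,  0.59480985]), 'wrist_torque': array([ 0.00877017,  0.03394069, -0.03166501]), 'opening': 0.09500442891831155}
```

View pics/top0.png

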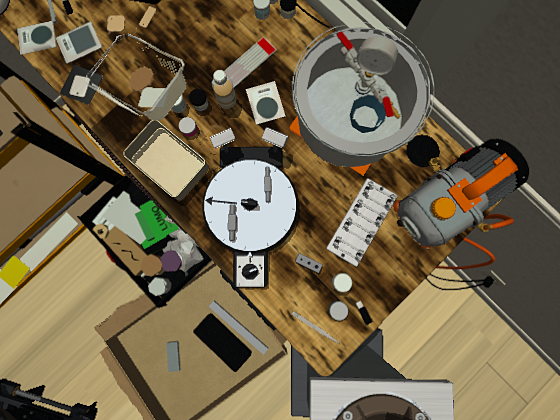

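View pics/side0.png

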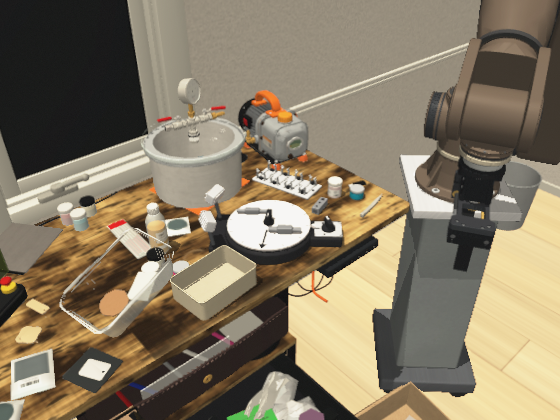

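Two gauges lie on the disc, at about (267,184) and (232,222). The zero mark is near (208,201), the pod near (250,271), the rack near (362,222), the guide near (308,263) and the pot near (342,283). I'll enlarge the crop and get metric positions.

Run:
```python
from h import *
a=cv2.imread("pics/top0.png")[120:320,195:405]
cv2.imwrite("pics/c0.png",cv2.resize(a,None,fx=3.8,fy=3,interpolation=cv2.INTER_CUBIC) if 0 else cv2.resize(a,None,fx=3,fy=3,interpolation=cv2.INTER_CUBIC))
d=np.load("pics/top0.npy"); P=cloud("top",d)
# disc ellipse
A=cv2.imread("pics/top0.png"); hsv=cv2.cvtColor(A,cv2.COLOR_BGR2HSV)
m=((hsv[...,2]>190)&(hsv[...,1]<50)&(abs(P[...,2]-.046)<.006)).astype(np.uint8)
cs,_=cv2.findContours(m,0,2); c=max(cs,key=cv2.contourArea)
w=np.array([pt("top",u,v,.046)[:2] for u,v in cv2.convexHull(c)[:,0]])
print("disc",cv2.minEnclosingCircle(w.astype(np.float32)))
for nm,u,v,z in [("zero",206,200,.046),("pod sel",250,271,.05),("rack",362,222,.01),("guide",308,263,.02),("pot",342,283,.05),("g1",267,184,.056),("g2",232,222,.056),("tin",165,160,.05)]:
    print(nm,pt("top",u,v,z).round(3),P[v,u].round(3))
```

```text
disc ((0.5379356145858765, 0.302598774433136), 0.1041172444820404)
zero [0.546 0.402 0.046] [0.546 0.401 0.049]
pod sel [0.389 0.297 0.05 ] [0.389 0.297 0.058]
rack [0.507 0.042 0.01 ] [0.507 0.042 0.008]
guide [0.409 0.168 0.02 ] [0.409 0.168 0.021]
pot [0.367 0.095 0.05 ] [0.367 0.095 0.051]
g1 [0.584 0.264 0.056] [0.583 0.264 0.06 ]
g2 [0.496 0.34  0.056] [0.495 0.339 0.062]
tin [0.637 0.5   0.05 ] [0.651 0.515 0.001]
```

View pics/c0.png

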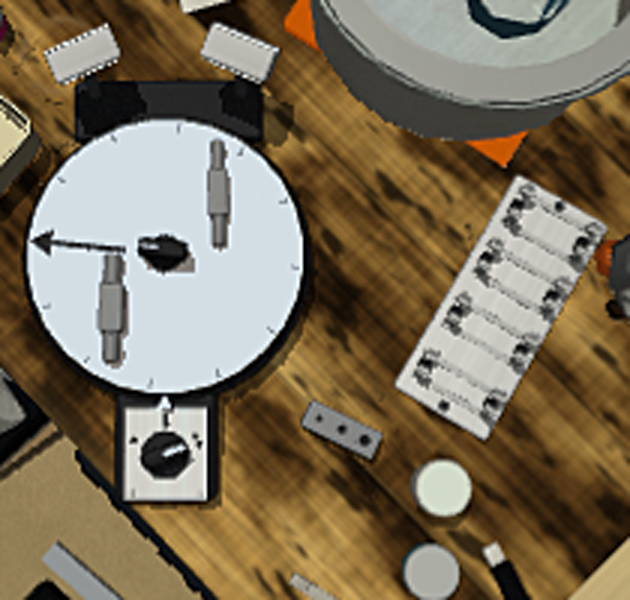

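Run:
```python
from h import *
A=cv2.imread("pics/top0.png"); P=cloud("top",np.load("pics/top0.npy")); g=cv2.cvtColor(A,cv2.COLOR_BGR2GRAY).astype(float)
print("disc z",np.median(P[195:205,285:292,2]))
C=np.array([.538,.3026])
hs=(P[...,2]-.046>.004)&(np.hypot(P[...,0]-C[0],P[...,1]-C[1])<.1)
dark=(g<185)&(np.hypot(P[...,0]-C[0],P[...,1]-C[1])<.098)
for u,v in((267,184),(232,222)):
    n,l=cv2.connectedComponents((hs).astype(np.uint8)); M=l==l[v,u]
    q=P[M]; xy=q[:,:2]
    (c,s,ang)=cv2.minAreaRect(xy.astype(np.float32)); print(M.sum(),c,s,ang)
    e=np.linalg.svd(xy-xy.mean(0))[2][0]; 
    k=(xy-np.array(c))@e
    hd=abs(k)<.012; print(" handle top z",np.percentile(q[hd,2],[50,75,90]).round(4),"plug z",np.percentile(q[abs(k)>.022,2],[50,75,90]).round(4))
    # intensity profiles across, plane z=.058
    p=np.array([-e[1],e[0]]); T=np.linspace(-.03,.03,61)
    for nm,ks in(("handle",np.linspace(-.012,.012,13)),("plug+",np.linspace(.022,.034,8)),("plug-",np.linspace(-.034,-.022,8))):
        pr=np.zeros(61)
        for kk in ks:
            uv=np.array([px("top",[*(np.array(c)+e*kk+p*t),.056]) for t in T],np.float32)
            pr+=cv2.remap(g.astype(np.float32),uv[None,:,0],uv[None,:,1],1)[0]
        pr/=len(ks); print(" ",nm,pr[12:50].round().astype(int))
c1=cv2.resize(A[170:275,322:410],None,fx=5.5,fy=5.5,interpolation=cv2.INTER_CUBIC)
S=cv2.imread("pics/side0.png")[155:215,240:340]; c2=cv2.resize(S,None,fx=3.1,fy=3.1,interpolation=cv2.INTER_CUBIC)
o=np.zeros((max(c1.shape[0],c2.shape[0]),c1.shape[1]+c2.shape[1],3),np.uint8); o[:c1.shape[0],:c1.shape[1]]=c1; o[:c2.shape[0],c1.shape[1]:]=c2; print(o.shape)
cv2.imwrite("pics/c1.png",o)
```

```text
disc z 0.04536718530816153
197 (0.5840502381324768, 0.26361390948295593) (0.07884068042039871, 0.013626711443066597) 1.1956838369369507
 handle top z [0.0599 0.0611 0.0621] plug z [0.0564 0.0575 0.0586]
  handle [219 219 219 219 219 220 222 223 226 224 179 132 129 135 138 137 137 136
 136 136 136 135 134 127 113 104 108 119 172 226 231 225 222 220 219 219
 219 219]
  plug+ [219 219 219 219 219 219 219 220 221 223 226 220 193 165 130  95 104 125
 130 123 113  95  80  88  96 141 193 217 221 225 222 220 220 219 219 219
 219 219]
  plug- [219 219 219 219 219 219 219 219 221 223 225 228 211 162 118 113 108 120
 134 129 111  96  84  77 127 176 200 220 228 224 221 221 221 215 209 201
 190 191]
245 (0.49477148056030273, 0.33972620964050293) (0.07848294079303741, 0.017052263021469116) 1.5151605606079102
 handle top z [0.0633 0.0645 0.0655] plug z [0.0595 0.061  0.0623]
  handle [219 219 220 222 224 221 207 184 150 121 126 134 136 137 137 137 137 137
 137 137 138 140 142 130 108  86  69  60  93 127 172 219 232 226 222 220
 219 219]Traceback (most recent call last):
  File "<stdin>", line 19, in <module>
  File "h.py", line 14, in px
    m,f,R,t=cam(n); c=R@np.array(X)+t; s=c[:2]/c[2]; s=s*(1+m["k1"]*(s@s)); return s*f+[m["cx"],m["cy"]]
            ~~~^^^
  File "h.py", line 5, in cam
    m=cams.camera_model(n); f=210/np.tan(np.radians(m["fov_y"])/2)
ValueError: time passes only in moves, steps and waits
```

```bash
sed -i 's/^def cam(n):/import functools\n@functools.lru_cache\ndef cam(n):/' h.py
python3 - <<'E'
from h import *
A=cv2.imread("pics/top0.png")
c1=cv2.resize(A[170:275,322:410],None,fx=5.5,fy=5.5,interpolation=cv2.INTER_CUBIC)
S=cv2.imread("pics/side0.png")[155:215,240:340]; c2=cv2.resize(S,None,fx=3.1,fy=3.1,interpolation=cv2.INTER_CUBIC)
o=np.zeros((max(c1.shape[0],c2.shape[0]),c1.shape[1]+c2.shape[1],3),np.uint8); o[:c1.shape[0],:c1.shape[1]]=c1; o[:c2.shape[0],c1.shape[1]:]=c2
cv2.imwrite("pics/c1.png",o)
P=cloud("top",np.load("pics/top0.npy"))
# rack outline: light plate pixels at z~8mm, + anything up to .045 near
hsv=cv2.cvtColor(A,cv2.COLOR_BGR2HSV)
near=np.hypot(P[...,0]-.507,P[...,1]-.042)<.125
M=near&(P[...,2]>.004)&(P[...,2]<.013)&(hsv[...,2]>150)&(hsv[...,1]<60)
n,l,st,_=cv2.connectedComponentsWithStats(M.astype(np.uint8)); i=1+st[1:,4].argmax(); M=(l==i)
w=np.array([pt("top",u,v,.008)[:2] for v,u in np.argwhere(M)]).astype(np.float32)
rect=cv2.minAreaRect(w); print("rack",rect)
c=np.array(rect[0]); 
a=np.radians(rect[2]); ax=np.array([np.cos(a),np.sin(a)]); ay=np.array([-ax[1],ax[0]])
if rect[1][0]>rect[1][1]: ax,ay=ay,-ax
print("short axis",ax,"long",ay)
# high points (lips)
H=near&(P[...,2]>.025)&(P[...,2]<.05)
q=P[H]; k=np.c_[(q[:,:2]-c)@ax,(q[:,:2]-c)@ay]; o=np.argsort(k[:,1]); 
k=k[o]
for s in(1,-1):
    t=k[(k[:,0]*s>.015)&(k[:,0]*s<.05),1]; print(s,(t*1000).round().astype(int))
E
```

```text
rack ((0.5087968111038208, 0.042278215289115906), (0.08043745160102844, 0.1939011812210083), 59.783897399902344)
short axis [0.50326283 0.8641334 ] long [-0.8641334   0.50326283]
1 [-86 -86 -85 -85 -85 -85 -84 -84 -83 -83 -83 -82 -81 -80 -80 -80 -79 -64
 -64 -64 -63 -63 -62 -61 -61 -60 -60 -59 -59 -59 -58 -58 -57 -37 -36 -36
 -35 -34 -34 -34 -33 -33 -33 -33 -32 -32 -31 -31 -31 -30 -18 -17 -16 -16
 -15 -15 -15 -13 -13 -13 -12 -12 -12 -11 -11  12  13  13  14  14  14  15
  15  15  16  17  17  17  18  18  19  30  30  31  31  31  33  33  33  34
  34  35  36  36  61  62  63  63  63  64  64  65  65  65  65  67  67  67
  67  68  68  75  77  77  78  78  78  79  80  80  81  81  82  82  83]
-1 [-87 -86 -86 -85 -85 -85 -84 -84 -83 -83 -82 -81 -81 -81 -81 -80 -80 -79
 -73 -67 -66 -64 -64 -64 -63 -62 -62 -61 -60 -60 -60 -60 -59 -59 -58 -58
 -58 -57 -37 -37 -36 -36 -35 -35 -35 -35 -33 -33 -33 -32 -32 -32 -31 -31
 -31 -30 -18 -18 -17 -16 -16 -15 -15 -13 -13 -13 -12 -12 -12 -12 -11  11
  12  13  13  14  14  15  15  15  16  16  17  17  18  18  19  29  30  30
  30  31  31  32  33  33  34  34  35  35  36  61  61  61  62  63  63  63
  64  64  65  65  66  67  67  67  68  68  76  77  77  78  78  79  79  79
  81  81  82  82  83  83]
```

View pics/c1.png

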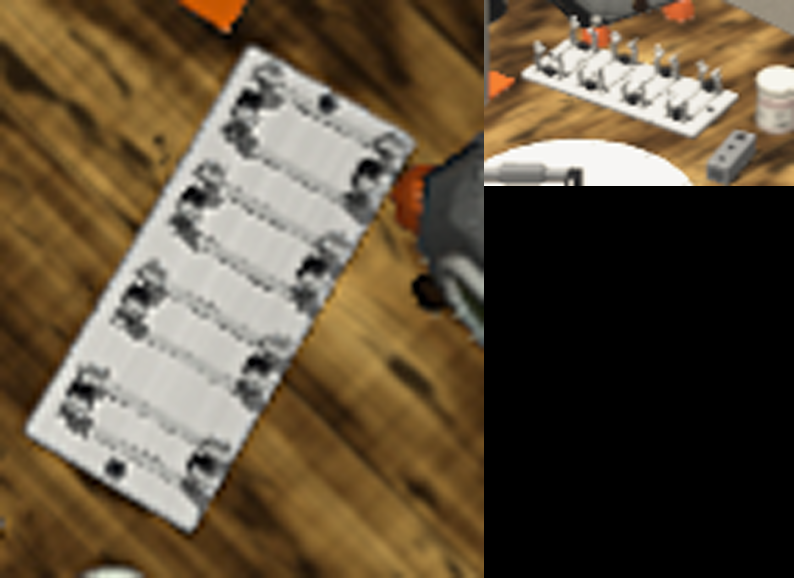

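```bash
cat >> h.py <<'E'
def go(x,y,z,yaw,n=12):
    "print jog row from the current pose; yaw deg of tool x in world"
    s=r.get_state(); T=Ro.from_rotvec(s["tcp_rot"]); ex=T.apply([1,0,0]); cy=np.degrees(np.arctan2(ex[1],ex[0]))
    dy=(yaw-cy+90)%180-90
    a=np.radians(cy+dy); G=Ro.from_matrix(np.array([[np.cos(a),np.sin(a),0],[np.sin(a),-np.cos(a),0],[0,0,-1]]))
    print("t",round(s["time_s"],1),"pos",s["position"].round(4),"yaw",round(cy,1),"open",round(s["opening"],4),"F",s["force"].round(1),"q6",round(s["q"][5],2))
    print("shift",T.inv().apply(np.array([x,y,z])-s["position"]).round(4),"turn",np.degrees((T.inv()*G).as_rotvec()).round(2))
E
python3 - <<'E'
from h import *
A=cv2.imread("pics/top0.png"); P=cloud("top",np.load("pics/top0.npy")); hsv=cv2.cvtColor(A,cv2.COLOR_BGR2HSV)
C=np.array([.538,.3026])
def comp(M,u,v):
    n,l=cv2.connectedComponents(M.astype(np.uint8)); return np.argwhere(l==l[v,u])
# pod by height
near=np.hypot(P[...,0]-.389,P[...,1]-.297)<.07
M=near&(P[...,2]>.022)&(P[...,2]<.034)&(hsv[...,2]>150)
w=np.array([pt("top",u,v,.03)[:2] for v,u in np.argwhere(M)],np.float32); print("pod",cv2.minAreaRect(w))
M=near&(P[...,2]>.05); w=np.array([pt("top",u,v,.059)[:2] for v,u in np.argwhere(M)],np.float32); print("knob",len(w),cv2.minAreaRect(w),w.mean(0))
d=np.linalg.svd(w-w.mean(0))[2][0]; print("knob dir",np.degrees(np.arctan2(d[1],d[0])))
M=(np.hypot(P[...,0]-C[0],P[...,1]-C[1])<.03)&(P[...,2]>.068); w=np.array([pt("top",u,v,.078)[:2] for v,u in np.argwhere(M)],np.float32); print("bar",len(w),cv2.minAreaRect(w),w.mean(0))
print("index",pt("top",250,253,.046))
M=(abs(P[...,0]-.409)<.05)&(abs(P[...,1]-.168)<.05)&(P[...,2]>.014)&(P[...,2]<.026); w=np.array([pt("top",u,v,.02)[:2] for v,u in comp(M,308,263)],np.float32); print("guide",len(w),cv2.minAreaRect(w))
# obstacles higher than .07 within reach
for nm,c,rad in(("rack",(.467,.066),.13),("g1",(.584,.264),.12),("guide",(.409,.168),.12)):
    M=(np.hypot(P[...,0]-c[0],P[...,1]-c[1])<rad)&(P[...,2]>.07)&(P[...,2]<.5); q=P[M]; print(nm,len(q)); 
    if len(q): print(q[::max(1,len(q)//6)].round(3))
go(.389,.297,.15,29)
E
```

```text
pod ((0.39331138134002686, 0.29870903491973877), (0.07600610703229904, 0.05895007774233818), 1.3379288911819458)
knob 986 ((0.5594534873962402, 0.24144792556762695), (0.9566084146499634, 1.3430448770523071), 0.3493179976940155) [0.5182485  0.23649912]
knob dir -85.76694
bar 102 ((0.5369922518730164, 0.3018198311328888), (0.03539486229419708, 0.013826493173837662), 85.74121856689453) [0.53706235 0.30201122]
index [0.42842421 0.29843281 0.046     ]
guide 255 ((0.4097048342227936, 0.16682636737823486), (0.05970899015665054, 0.021389393135905266), 64.5557861328125)
rack 765
[[ 0.549 -0.034  0.111]
 [ 0.527 -0.044  0.137]
 [ 0.515 -0.044  0.131]
 [ 0.507 -0.035  0.098]
 [ 0.493 -0.055  0.131]
 [ 0.481 -0.063  0.131]
 [ 0.465 -0.064  0.097]]
g1 439
[[0.697 0.267 0.106]
 [0.684 0.26  0.106]
 [0.678 0.264 0.103]
 [0.673 0.232 0.105]
 [0.668 0.227 0.102]
 [0.54  0.308 0.078]
 [0.531 0.288 0.072]]
guide 0
t 0.1 pos [0.1556 0.6051 0.1773] yaw 75.6 open 0.095 F [-0.   0.6  0.6] q6 -0.11
shift [-0.2402  0.3028  0.0275] turn [2.000e-02 6.000e-02 4.657e+01]
```

Run:
```python
from h import *
P=cloud("top",np.load("pics/top0.npy"))
M=(np.hypot(P[...,0]-.389,P[...,1]-.297)<.05)&(P[...,2]>.05)&(P[...,2]<.07); w=np.array([pt("top",u,v,.059)[:2] for v,u in np.argwhere(M)],np.float32); print("knob",len(w),cv2.minAreaRect(w),w.mean(0))
d=np.linalg.svd(w-w.mean(0))[2][0]; print("knob dir",np.degrees(np.arctan2(d[1],d[0])))
```

```text
knob 90 ((0.38835829496383667, 0.29847222566604614), (0.012898514978587627, 0.03318576514720917), 22.880859375) [0.38812253 0.2987137 ]
knob dir -67.641975
```

>>> {"api": "jog_arm", "payload": {"commands": [[0.3,-0.24,0.303,0.0275,0,0,46.6],[0.3,-0.24,0.303,0.0275,0,0,46.6],[0.3,-0.24,0.303,0.0275,0,0,46.6],[0.3,-0.24,0.303,0.0275,0,0,46.6],[0.3,-0.24,0.303,0.0275,0,0,46.6],[0.3,-0.24,0.303,0.0275,0,0,46.6],[0.3,-0.24,0.303,0.0275,0,0,46.6],[0.3,-0.24,0.303,0.0275,0,0,46.6],[0.3,-0.24,0.303,0.0275,0,0,46.6],[0.3,-0.24,0.303,0.0275,0,0,46.6],[0.3,-0.24,0.303,0.0275,0,0,46.6],[0.3,-0.24,0.303,0.0275,0,0,46.6]]}}

```text
time_s: 1.1
position: [0.3895, 0.297, 0.1502]
tcp_rot: [-3.042, -0.783, 0.001]
force: [0.6, 0.4, 0.5]
opening: 0.0289
```

```bash
python3 -c "
from h import *
go(.3882,.2985,.042,22.4)"
```

```text
t 1.1 pos [0.3895 0.297  0.1502] yaw 28.9 open 0.0289 F [0.6 0.4 0.5] q6 0.01
shift [-0.0004 -0.0019  0.1082] turn [-0.01  0.03  6.46]
```

>>> {"api": "jog_arm", "payload": {"commands": [[0.3,0,-0.002,0.03,0,0,6.5],[0.3,0,-0.002,0.065,0,0,6.5],[0.3,0,-0.002,0.095,0,0,6.5],[0.3,0,-0.002,0.108,0,0,6.5],[0.3,0,-0.002,0.108,0,0,6.5],[0,0,-0.002,0.108,0,0,6.5],[0,0,-0.002,0.108,0,0,6.5],[0,0,-0.002,0.108,0,0,6.5],[0,0,-0.002,0.108,0,0,6.5],[0,0,-0.002,0.108,0,0,6.5]]}}

```text
time_s: 1.93
position: [0.3887, 0.2995, 0.0432]
tcp_rot: [-3.081, -0.612, -0.003]
force: [-0.1, -0.5, 0.9]
opening: 0.0023
```

```bash
python3 -c "
from h import *
go(.3882,.2985,.042,91.6)"
```

```text
t 1.9 pos [0.3887 0.2995 0.0432] yaw 22.5 open 0.0023 F [-0.1 -0.5  0.9] q6 0.13
shift [-0.0008  0.0007  0.0012] turn [ 4.000e-02 -9.000e-02 -6.912e+01]
```

```bash
python3 -c "
from h import *
a,_=snap('top','t1');b,_=snap('side','s1')
x=cv2.resize(a[220:310,205:305],(400,360),interpolation=2);y=cv2.resize(b[170:260,280:380],(400,360),interpolation=2)
cv2.imwrite('pics/c2.png',np.hstack([x,y])[:,:,::-1])"
```

```text
(no output)
```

View pics/c2.png

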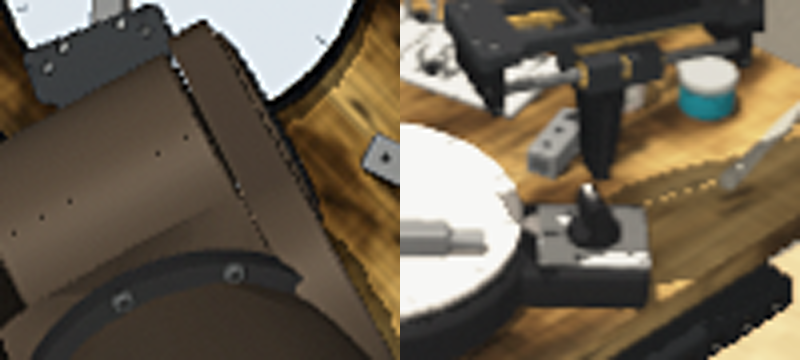

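```bash
python3 -c "
from h import *
s=r.get_state();print(s['position'],s['opening'],s['time_s'],s['q'])
print(px('side',s['position']),px('side',[.3882,.2985,.059]),px('side',[.3882,.2985,.03]))
print(px('top',s['position']))
d=np.load('pics/s1.npy');P=cloud('side',d)
for u,v in((329,212),(329,208),(329,200),(327,219),(327,225),(335,185)):print(u,v,P[v,u].round(3))"
```

```text
[0.38859022 0.29927758 0.04287576] 0.0003444689246162256 2.0333 [5.21480441e-01 5.01641738e-01 2.02051393e+00 9.27531299e-05
 6.18359897e-01 1.29223948e-01]
[327.50909303 224.04471965] [327.9400254  218.65052471] [327.44350215 227.97916222]
[249.22330345 271.03542948]
329 212 [0.387 0.313 0.09 ]
329 208 [0.387 0.309 0.098]
329 200 [0.389 0.313 0.124]
327 219 [0.391 0.3   0.059]
327 225 [0.39  0.305 0.044]
335 185 [0.377 0.332 0.179]
```

```bash
python3 -c "
from h import *
print(px('side',[.1556,.6051,.1773]))
a=cv2.imread('pics/side0.png')[200:300,420:520];b=cv2.imread('pics/s1.png')[185:240,300:355]
x=cv2.resize(a,(390,390),interpolation=0);y=cv2.resize(b,(390,390),interpolation=0)
cv2.imwrite('pics/c3.png',np.hstack([x,y]))"
```

```text
[456.43627875 266.8264809 ]
```

View pics/c3.png

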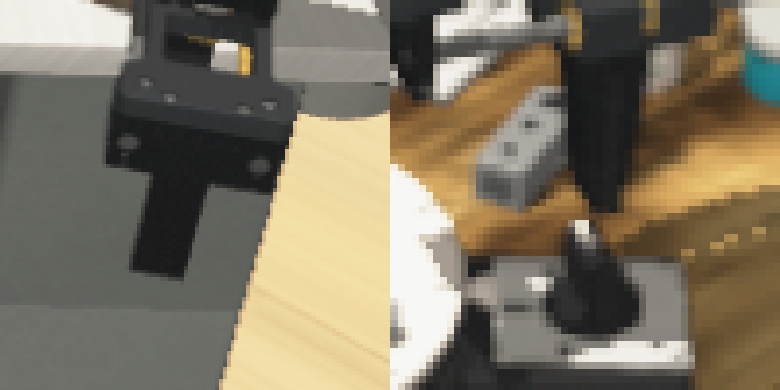

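```bash
python3 -c "
from h import *
a,d=snap('side','s2');P=cloud('side',d);s=r.get_state();print(s['position'],s['time_s'],s['force'],s['tau'])
b=cv2.imread('pics/s1.png');print(abs(a[:,:,::-1].astype(int)-b).max(-1)[150:260,280:400].mean())
for v in range(180,232,3):print(v,a[v,329],P[v,329].round(3),P[v,326].round(3))"
```

```text
[0.38853331 0.29920085 0.04270612] 2.0833 [-0.07640708 -0.60832153  0.03868882] [ 6.50029723e-02 -5.15179896e+01 -1.52769846e+01  5.13415528e-02
  2.70539528e-02  1.32003646e-03]
1.1385606060606062
180 [83 71 50] [0.392 0.332 0.192] [0.399 0.331 0.191]
183 [64 56 43] [0.391 0.328 0.182] [0.398 0.328 0.182]
186 [61 62 64] [0.391 0.339 0.18 ] [0.398 0.337 0.179]
189 [43 44 45] [0.391 0.337 0.171] [0.398 0.343 0.174]
192 [44 46 46] [0.391 0.337 0.163] [0.397 0.338 0.163]
195 [27 27 28] [0.389 0.313 0.139] [0.396 0.308 0.135]
198 [26 27 28] [0.389 0.311 0.129] [0.396 0.309 0.127]
201 [30 30 31] [0.388 0.314 0.122] [0.395 0.301 0.113]
204 [27 28 29] [0.388 0.313 0.113] [0.395 0.302 0.105]
207 [27 28 28] [0.388 0.311 0.103] [0.395 0.303 0.097]
210 [28 29 30] [0.387 0.314 0.096] [0.394 0.297 0.084]
213 [30 29 30] [0.387 0.313 0.087] [0.39  0.191 0.001]
216 [98 72 44] [0.382 0.205 0.001] [0.393 0.286 0.058]
219 [67 63 59] [0.386 0.303 0.061] [0.393 0.298 0.057]
222 [36 36 37] [0.386 0.316 0.061] [0.393 0.306 0.054]
225 [34 33 33] [0.385 0.316 0.052] [0.392 0.299 0.04 ]
228 [32 33 33] [0.385 0.315 0.042] [0.392 0.31  0.038]
231 [33 33 33] [0.385 0.319 0.036] [0.392 0.32  0.036]
```

```bash
python3 -c "
from h import *
d=np.load('pics/side0.npy');P=cloud('side',d)
for v in range(230,274,4):print(v,P[v,463].round(3),P[v,459].round(3))"
```

```text
230 [0.189 0.688 0.325] [0.195 0.687 0.324]
234 [0.188 0.689 0.317] [0.193 0.686 0.315]
238 [0.184 0.682 0.304] [0.191 0.682 0.304]
242 [0.183 0.684 0.298] [0.189 0.682 0.296]
246 [0.175 0.665 0.274] [0.181 0.663 0.272]
250 [0.172 0.663 0.264] [0.178 0.66  0.261]
254 [0.17  0.662 0.254] [0.176 0.658 0.251]
258 [0.168 0.661 0.245] [0.174 0.658 0.242]
262 [0.167 0.661 0.236] [0.174 0.661 0.236]
266 [0.164 0.659 0.225] [0.17  0.657 0.223]
270 [0.162 0.658 0.216] [0.168 0.656 0.214]
```

>>> {"api": "jog_arm", "payload": {"commands": [[0.3,0,0,-0.04,0,0,0],[0.3,0,0,-0.08,0,0,0],[0.3,0,0,-0.08,0,0,0],[0.3,0,0,-0.08,0,0,0],[0.3,0,0,-0.08,0,0,0]]}}

```text
time_s: 2.5
position: [0.3882, 0.299, 0.1222]
tcp_rot: [-3.081, -0.612, -0.0]
force: [-1.1, -1.1, 0.1]
opening: 0.0265
```

```bash
python3 -c "
from h import *
a,d=snap('side','s3');P=cloud('side',d);s=r.get_state();print(s['position'],s['opening'],px('side',s['position']))
M=(P[...,2]>.02)&(np.hypot(P[...,0]-.389,P[...,1]-.30)<.035);q=P[M]
print(np.histogram(q[:,2],np.arange(.02,.3,.01)))"
```

```text
[0.38792132 0.29883914 0.12167035] 0.0273490270532902 [329.16697438 197.74244718]
(array([ 70, 225,  32,  53,   9,   0,   0,   0,   0,   0,   0,   0,   0,
         4,  40,  44,  50,  51,  57,  60,  43,  15,  32,  63,  85, 148,
       110]), array([0.02, 0.03, 0.04, 0.05, 0.06, 0.07, 0.08, 0.09, 0.1 , 0.11, 0.12,
       0.13, 0.14, 0.15, 0.16, 0.17, 0.18, 0.19, 0.2 , 0.21, 0.22, 0.23,
       0.24, 0.25, 0.26, 0.27, 0.28, 0.29]))
```

The fingertips sit about 36.5 mm above the reported TCP. Three side views agree on this, and the grasp missed above the knob. I'll allow for it from here on.

>>> {"api": "jog_arm", "payload": {"commands": [[0.3,0,0,0.04,0,0,0],[0.3,0,0,0.07,0,0,0],[0.3,0,0,0.09,0,0,0],[0.3,0,0,0.105,0,0,0],[0.3,0,0,0.114,0,0,0],[0.3,0,0,0.114,0,0,0],[0,0,0,0.114,0,0,0],[0,0,0,0.114,0,0,0],[0,0,0,0.114,0,0,0],[0,0,0,0.114,0,0,0]]}}

```text
time_s: 3.38
position: [0.3884, 0.2992, 0.0091]
tcp_rot: [-3.081, -0.612, -0.001]
force: [-2.3, 0.1, 3.1]
opening: 0.0128
```

```bash
python3 -c "
from h import *
go(.388,.2985,.0065,91.6)"
```

```text
t 3.4 pos [0.3884 0.2992 0.0091] yaw 22.5 open 0.0128 F [-2.3  0.1  3.1] q6 0.13
shift [-0.0006  0.0005  0.0026] turn [ 2.000e-02 -4.000e-02 -6.912e+01]
```

Gripped: the opening reads 12.8 mm. Now turning to OFF.

>>> {"api": "jog_arm", "payload": {"commands": [[0,0,0,0,0,0,-7],[0,0,0,0,0,0,-14],[0,0,0,0,0,0,-21],[0,0,0,0,0,0,-28],[0,0,0,0,0,0,-35],[0,0,0,0,0,0,-42],[0,0,0,0,0,0,-49],[0,0,0,0,0,0,-56],[0,0,0,0,0,0,-62],[0,0,0,0,0,0,-69],[0,0,0,0,0,0,-69],[0,0,0,0,0,0,-69]]}}

```text
time_s: 4.38
position: [0.3887, 0.2997, 0.0091]
tcp_rot: [2.197, 2.245, 0.003]
force: [-2.3, 4.1, 6.9]
opening: 0.0128
```

>>> {"api": "jog_arm", "payload": {"commands": [[0,0,0,0,0,0,0],[0.35,0,0,0,0,0,0],[0.35,0,0,0,0,0,0],[0.35,0,0,0,0,0,0],[0.35,0,0,0,0,0,0],[0.35,0,0,-0.04,0,0,0],[0.35,0,0,-0.08,0,0,0],[0.35,0,0,-0.12,0,0,0],[0.35,0,0,-0.12,0,0,0],[0.35,0,0,-0.12,0,0,0]]}}

```text
time_s: 5.22
position: [0.3892, 0.2995, 0.1302]
tcp_rot: [2.193, 2.248, 0.007]
force: [0.1, 0.8, 0.0]
opening: 0.0332
```

```bash
python3 -c "
from h import *
go(.584,.2636,.10,91.2)"
```

```text
t 5.2 pos [0.3892 0.2995 0.1302] yaw 91.4 open 0.0332 F [0.1 0.8 0. ] q6 -1.07
shift [-0.0408  0.1937  0.0309] turn [ 0.22 -0.12  0.22]
```

>>> {"api": "jog_arm", "payload": {"commands": [[0.42,-0.0405,0.1935,0,0,0,0],[0.42,-0.0405,0.1935,0,0,0,0],[0.42,-0.0405,0.1935,0,0,0,0],[0.42,-0.0405,0.1935,0,0,0,0],[0.42,-0.0405,0.1935,0,0,0,0],[0.42,-0.0405,0.1935,0,0,0,0],[0.42,-0.0405,0.1935,0.03,0,0,0],[0.42,-0.0405,0.1935,0.03,0,0,0],[0.42,-0.0405,0.1935,0.03,0,0,0]]}}

```text
time_s: 5.97
position: [0.5814, 0.2631, 0.0961]
tcp_rot: [-2.191, -2.248, 0.007]
force: [-0.5, 0.2, 0.3]
opening: 0.0397
```

```bash
python3 -c "
from h import *
a,_=snap('top','t4');b,_=snap('side','s4');go(.584,.2636,.0135,91.2)
x=cv2.resize(a[140:300,170:310],(350,400),interpolation=2);y=cv2.resize(b[180:260,205:350],(435,240),interpolation=2)
o=np.zeros((400,785,3),np.uint8);o[:,:350]=x;o[:240,350:]=y;cv2.imwrite('pics/c4.png',o[:,:,::-1])"
```

```text
t 6.1 pos [0.5825 0.2638 0.0986] yaw 91.5 open 0.0399 F [ 0.1 -0.3 -0.3] q6 -1.27
shift [-0.0002  0.0015  0.0851] turn [-0.03  0.01  0.28]
```

View pics/c4.png

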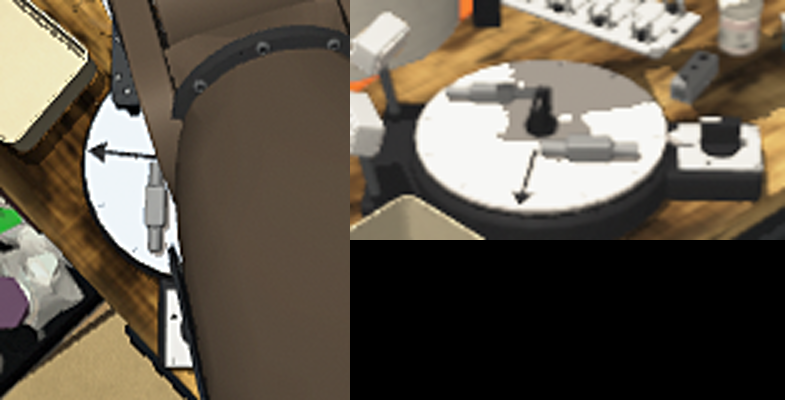

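The disc is unchanged, with the gauges still along x, and the selector bar lies along the station's x axis. Descending on the small gauge.

>>> {"api": "jog_arm", "payload": {"commands": [[0.42,0,0.0015,0.03,0,0,0],[0.42,0,0.0015,0.055,0,0,0],[0.42,0,0.0015,0.072,0,0,0],[0.42,0,0.0015,0.08,0,0,0],[0.42,0,0.0015,0.084,0,0,0],[0.42,0,0.0015,0.084,0,0,0],[0,0,0.0015,0.084,0,0,0],[0,0,0.0015,0.084,0,0,0],[0,0,0.0015,0.084,0,0,0],[0,0,0.0015,0.084,0,0,0],[0,0,0.0015,0.084,0,0,0]]}}

```text
time_s: 6.98
position: [0.5846, 0.2638, 0.015]
tcp_rot: [2.192, 2.249, 0.001]
force: [-0.7, 0.9, 4.3]
opening: 0.0144
```

>>> {"api": "jog_arm", "payload": {"commands": [[0,0,0,-0.01,0,0,0],[0,0,0,-0.03,0,0,0],[0,0,0,-0.06,0,0,0],[0,0,0,-0.1,0,0,0],[0,0,0,-0.1,0,0,0],[0,0,0,-0.1,0,0,0]]}}

```text
time_s: 7.48
position: [0.5854, 0.264, 0.1173]
tcp_rot: [2.191, 2.248, 0.007]
force: [0.3, 0.4, -0.5]
opening: 0.0148
```

```bash
python3 -c "
from h import *
go(.4466,.0785,.07,149.8)
b,d=snap('side','s5');P=cloud('side',d)
x=cv2.resize(b[140:240,205:320],(460,400),interpolation=2);cv2.imwrite('pics/c5.png',x[:,:,::-1])"
```

```text
t 7.5 pos [0.5854 0.264  0.1173] yaw 91.5 open 0.0148 F [ 0.3  0.4 -0.5] q6 -1.28
shift [-0.182  -0.1437  0.0463] turn [  0.28   0.06 -58.32]
```

View pics/c5.png

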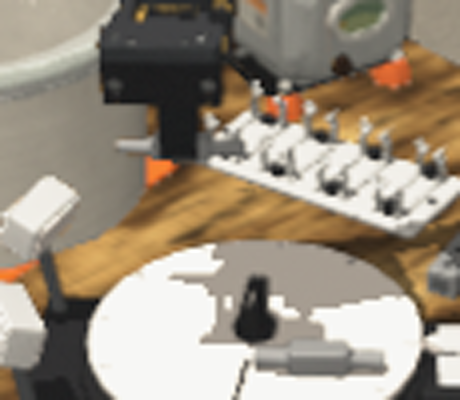

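Gauge_10 is held level, at 14.8 mm opening. Moving it over clip_10.

>>> {"api": "jog_arm", "payload": {"commands": [[0,-0.182,-0.1437,0,0,0,-58.3],[0,-0.182,-0.1437,0,0,0,-58.3],[0,-0.182,-0.1437,0,0,0,-58.3],[0,-0.182,-0.1437,0,0,0,-58.3],[0,-0.182,-0.1437,0,0,0,-58.3],[0,-0.182,-0.1437,0,0,0,-58.3],[0,-0.182,-0.1437,0,0,0,-58.3],[0,-0.182,-0.1437,0,0,0,-58.3],[0,-0.182,-0.1437,0,0,0,-58.3],[0,-0.182,-0.1437,0.06,0,0,-58.3],[0,-0.182,-0.1437,0.072,0,0,-58.3],[0,-0.182,-0.1437,0.072,0,0,-58.3]]}}

```text
time_s: 8.53
position: [0.4425, 0.078, 0.038]
tcp_rot: [-0.822, -3.024, 0.004]
force: [0.2, -0.5, -1.1]
opening: 0.0148
```

```bash
python3 -c "
from h import *
go(.4466,.0785,-.0145,149.8)
a,_=snap('top','t6');b,d=snap('side','s6')
x=cv2.resize(a[170:310,300:400],(357,500),interpolation=2);y=cv2.resize(b[140:240,230:340],(440,400),interpolation=2)
o=np.zeros((500,797,3),np.uint8);o[:,:357]=x;o[:400,357:]=y;cv2.imwrite('pics/c6.png',o[:,:,::-1])"
```

```text
t 8.5 pos [0.4425 0.078  0.038 ] yaw 149.6 open 0.0148 F [ 0.2 -0.5 -1.1] q6 -2.58
shift [-0.0037  0.0027  0.0524] turn [-0.25 -0.41 -0.2 ]
```

View pics/c6.png

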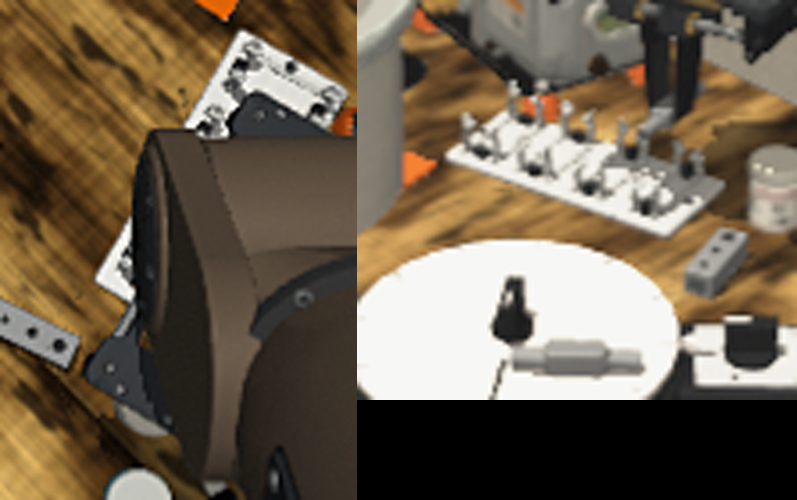

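>>> {"api": "jog_arm", "payload": {"commands": [[0,0,0,0,0,0,0],[0,0,0,0,0,0,0],[0,0,0,0,0,0,0],[0,0,0,0,0,0,0]]}}

```text
time_s: 8.97
position: [0.4459, 0.0781, 0.0433]
tcp_rot: [0.819, 3.031, 0.001]
force: [0.4, 0.3, -0.6]
opening: 0.0151
```

```bash
python3 -c "
from h import *
go(.4466,.0785,-.0145,149.8)
d=np.load('pics/s6.npy');P=cloud('side',d);a=cv2.imread('pics/s6.png');hsv=cv2.cvtColor(a,cv2.COLOR_BGR2HSV)
c=np.array([.4466,.0785]);M=(np.hypot(P[...,0]-c[0],P[...,1]-c[1])<.06)&(P[...,2]>.05)&(P[...,2]<.11)&(hsv[...,2]>75)
q=P[M];v,u=np.nonzero(M);print(len(q),q.mean(0));o=np.argsort(q[:,1]);print(np.c_[u,v,q.round(3)][o][::4])"
```

```text
t 9.0 pos [0.4459 0.0781 0.0433] yaw 149.8 open 0.0151 F [ 0.4  0.3 -0.6] q6 -2.59
shift [-0.0003  0.0006  0.0578] turn [ 0.06  0.09 -0.04]
61 [0.44767872 0.09331183 0.08201809]
[[3.16e+02 1.60e+02 4.21e-01 4.50e-02 8.30e-02]
 [3.16e+02 1.62e+02 4.21e-01 5.50e-02 8.20e-02]
 [3.08e+02 1.65e+02 4.43e-01 8.10e-02 8.60e-02]
 [3.03e+02 1.67e+02 4.57e-01 8.20e-02 8.00e-02]
 [3.08e+02 1.66e+02 4.43e-01 8.70e-02 8.70e-02]
 [3.08e+02 1.67e+02 4.43e-01 8.90e-02 8.40e-02]
 [3.10e+02 1.70e+02 4.37e-01 9.30e-02 7.70e-02]
 [3.06e+02 1.69e+02 4.49e-01 9.40e-02 8.10e-02]
 [3.08e+02 1.71e+02 4.43e-01 9.60e-02 7.50e-02]
 [3.07e+02 1.70e+02 4.46e-01 9.80e-02 8.00e-02]
 [3.06e+02 1.70e+02 4.49e-01 9.90e-02 8.00e-02]
 [3.03e+02 1.71e+02 4.57e-01 1.05e-01 8.00e-02]
 [3.04e+02 1.71e+02 4.54e-01 1.08e-01 8.30e-02]
 [3.00e+02 1.73e+02 4.65e-01 1.12e-01 7.80e-02]
 [3.01e+02 1.74e+02 4.62e-01 1.14e-01 7.60e-02]
 [3.02e+02 1.72e+02 4.59e-01 1.18e-01 8.50e-02]]
```

>>> {"api": "jog_arm", "payload": {"commands": [[0,0,0.0005,0.02,0,0,0],[0,0,0.0005,0.032,0,0,0],[0,0,0.0005,0.038,0,0,0],[0,0,0.0005,0.042,0,0,0],[0,0,0.0005,0.046,0,0,0],[0,0,0.0005,0.048,0,0,0]]}}

```text
time_s: 9.47
position: [0.4459, 0.0785, -0.0056]
tcp_rot: [0.819, 3.032, 0.0]
force: [-0.1, 0.0, 12.9]
opening: 0.0148
```

>>> {"api": "jog_arm", "payload": {"commands": [[0,0,0,0.002,0,0,0],[0,0,0,0.004,0,0,0],[0,0,0,0.006,0,0,0],[0,0,0,0.008,0,0,0],[0,0,0,0.0095,0,0,0],[0,0,0,0.0095,0,0,0]]}}

```text
time_s: 9.97
position: [0.446, 0.0785, -0.0148]
tcp_rot: [0.819, 3.032, 0.001]
force: [-1.5, 0.1, 9.2]
opening: 0.0148
```

>>> {"api": "jog_arm", "payload": {"commands": [[0,0,0,0.001,0,0,0],[0,0,0,0.002,0,0,0],[0,0,0,0.003,0,0,0],[0,0,0,0.003,0,0,0]]}}

```text
time_s: 10.3
position: [0.4461, 0.0786, -0.0164]
tcp_rot: [0.818, 3.031, 0.001]
force: [-5.9, 0.6, 35.3]
opening: 0.0149
```

The force jumped to 35 N, so the gauge is on its stop. Releasing.

>>> {"api": "jog_arm", "payload": {"commands": [[0,0,0,-0.003,0,0,0],[0.35,0,0,-0.003,0,0,0],[0.35,0,0,-0.003,0,0,0],[0.35,0,0,-0.003,0,0,0],[0.35,0,0,-0.003,0,0,0],[0.35,0,0,-0.03,0,0,0],[0.35,0,0,-0.07,0,0,0],[0.35,0,0,-0.11,0,0,0],[0.35,0,0,-0.14,0,0,0],[0.35,0,0,-0.14,0,0,0],[0.35,0,0,-0.14,0,0,0]]}}

```text
time_s: 11.22
position: [0.4462, 0.0785, 0.123]
tcp_rot: [0.818, 3.03, 0.002]
force: [-0.3, 0.6, -0.4]
opening: 0.0335
```

```bash
python3 -c "
from h import *
b,d=snap('side','s7');P=cloud('side',d);go(.495,.340,.1,91.5)
x=cv2.resize(b[150:200,265:330],(325,250),interpolation=2);y=cv2.resize(b[180:260,205:350],(435,250),interpolation=2)
cv2.imwrite('pics/c7.png',np.hstack([x,y])[:,:,::-1])"
```

```text
t 11.3 pos [0.4454 0.0785 0.1217] yaw 149.8 open 0.0333 F [-0.1 -0.6 -0.8] q6 -2.59
shift [0.0888 0.2509 0.0217] turn [3.000e-02 1.000e-02 5.827e+01]
```

View pics/c7.png

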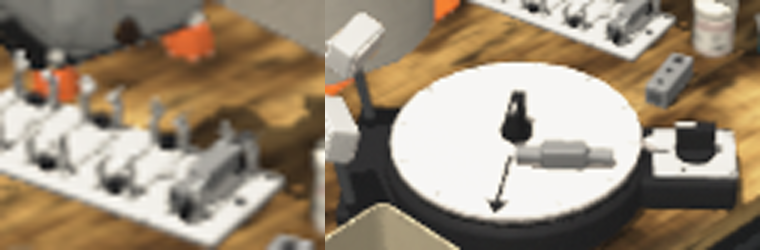

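Gauge_10 sits in the end clip pair and gauge_13 hasn't moved. On to gauge_13.

>>> {"api": "jog_arm", "payload": {"commands": [[0.45,0.0888,0.2509,0.01,0,0,58.3],[0.45,0.0888,0.2509,0.01,0,0,58.3],[0.45,0.0888,0.2509,0.01,0,0,58.3],[0.45,0.0888,0.2509,0.01,0,0,58.3],[0.45,0.0888,0.2509,0.01,0,0,58.3],[0.45,0.0888,0.2509,0.01,0,0,58.3],[0.45,0.0888,0.2509,0.01,0,0,58.3],[0.45,0.0888,0.2509,0.01,0,0,58.3],[0.45,0.0888,0.2509,0.01,0,0,58.3],[0.45,0.0888,0.2509,0.01,0,0,58.3],[0.45,0.0888,0.2509,0.01,0,0,58.3],[0.45,0.0888,0.2509,0.01,0,0,58.3]]}}

```text
time_s: 12.27
position: [0.4949, 0.3394, 0.1108]
tcp_rot: [-2.19, -2.252, 0.002]
force: [-0.3, 0.4, 0.3]
opening: 0.0427
```

```bash
python3 -c "
from h import *
b,d=snap('side','s8');P=cloud('side',d);go(.495,.3397,.015,91.5)
M=(abs(P[...,0]-.495)<.055)&(abs(P[...,1]-.34)<.03)&(P[...,2]>.053)&(P[...,2]<.075);q=P[M][:,:2]
print(len(q),cv2.minAreaRect(q.astype(np.float32)),q.mean(0))
q0=cloud('side',np.load('pics/side0.npy'))
M=(abs(q0[...,0]-.495)<.055)&(abs(q0[...,1]-.34)<.03)&(q0[...,2]>.053)&(q0[...,2]<.075);q=q0[M][:,:2];print(len(q),cv2.minAreaRect(q.astype(np.float32)),q.mean(0))"
```

```text
t 12.3 pos [0.4951 0.3394 0.1111] yaw 91.6 open 0.0428 F [ 0.7 -0.2 -0.4] q6 -1.11
shift [ 0.0003 -0.      0.0961] turn [-0.06  0.03  0.07]
240 ((0.5035091638565063, 0.3393179178237915), (0.03807581216096878, 0.10171139240264893), 70.09077453613281) [0.50054472 0.34113993]
235 ((0.500717282295227, 0.3334766626358032), (0.0411096066236496, 0.09573628753423691), 86.37228393554688) [0.50081892 0.34078256]
```

>>> {"api": "jog_arm", "payload": {"commands": [[0.45,0,0,0.035,0,0,0],[0.45,0,0,0.065,0,0,0],[0.45,0,0,0.084,0,0,0],[0.45,0,0,0.092,0,0,0],[0.45,0,0,0.096,0,0,0],[0.45,0,0,0.096,0,0,0],[0,0,0,0.096,0,0,0],[0,0,0,0.096,0,0,0],[0,0,0,0.096,0,0,0],[0,0,0,0.096,0,0,0],[0,0,0,0.096,0,0,0]]}}

```text
time_s: 13.23
position: [0.4955, 0.3402, 0.0165]
tcp_rot: [2.192, 2.25, 0.002]
force: [-0.2, 0.1, 3.9]
opening: 0.0177
```

>>> {"api": "jog_arm", "payload": {"commands": [[0,0,0,-0.01,0,0,0],[0,0,0,-0.03,0,0,0],[0,0,0,-0.06,0,0,0],[0,0,0,-0.1,0,0,0],[0,0,0,-0.1,0,0,0],[0,0,0,-0.1,0,0,0]]}}

```text
time_s: 13.73
position: [0.4961, 0.3405, 0.1186]
tcp_rot: [2.192, 2.249, 0.007]
force: [-0.8, -0.4, -1.1]
opening: 0.0174
```

```bash
python3 -c "
from h import *
go(.4881,.0544,.055,149.8)
b,d=snap('side','s9')"
```

```text
t 13.7 pos [0.4961 0.3405 0.1186] yaw 91.5 open 0.0174 F [-0.8 -0.4 -1.1] q6 -1.1
shift [-0.2859 -0.0156  0.0629] turn [ 2.900e-01  1.000e-02 -5.832e+01]
```

Opening is 17.5 mm, which confirms gauge_13. Moving it over clip_13.

>>> {"api": "jog_arm", "payload": {"commands": [[0,-0.286,-0.0156,0,0,0,-58.3],[0,-0.286,-0.0156,0,0,0,-58.3],[0,-0.286,-0.0156,0,0,0,-58.3],[0,-0.286,-0.0156,0,0,0,-58.3],[0,-0.286,-0.0156,0,0,0,-58.3],[0,-0.286,-0.0156,0,0,0,-58.3],[0,-0.286,-0.0156,0,0,0,-58.3],[0,-0.286,-0.0156,0,0,0,-58.3],[0,-0.286,-0.0156,0,0,0,-58.3],[0,-0.286,-0.0156,0,0,0,-58.3],[0,-0.286,-0.0156,0.03,0,0,-58.3],[0,-0.286,-0.0156,0.06,0,0,-58.3]]}}

```text
time_s: 14.78
position: [0.4875, 0.054, 0.0555]
tcp_rot: [0.824, 3.029, 0.001]
force: [0.3, 0.6, -0.6]
opening: 0.0174
```

>>> {"api": "jog_arm", "payload": {"commands": [[0,0,0,0,0,0,0],[0,0,0,0,0,0,0],[0,0,0,0,0,0,0],[0,0,0,0,0,0,0]]}}

```text
time_s: 15.12
position: [0.4876, 0.0539, 0.057]
tcp_rot: [0.819, 3.031, 0.001]
force: [-0.3, -0.3, 0.7]
opening: 0.0179
```

```bash
python3 -c "
from h import *
go(.4881,.0544,-.0145,149.8)
b,d=snap('side','s10')
x=cv2.resize(b[130:210,255:345],(540,480),interpolation=2);cv2.imwrite('pics/c10.png',x[:,:,::-1])"
```

```text
t 15.1 pos [0.4876 0.0539 0.057 ] yaw 149.8 open 0.0179 F [-0.3 -0.3  0.7] q6 -2.64
shift [-0.0001  0.0006  0.0716] turn [ 0.05  0.08 -0.05]
```

View pics/c10.png

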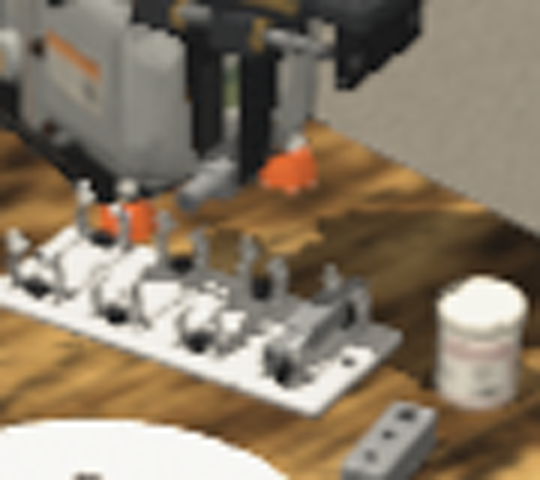

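>>> {"api": "jog_arm", "payload": {"commands": [[0,0,0.0005,0.03,0,0,0],[0,0,0.0005,0.044,0,0,0],[0,0,0.0005,0.05,0,0,0],[0,0,0.0005,0.054,0,0,0],[0,0,0.0005,0.058,0,0,0],[0,0,0.0005,0.061,0,0,0]]}}

```text
time_s: 15.67
position: [0.4877, 0.0541, -0.0045]
tcp_rot: [0.819, 3.032, 0.001]
force: [-1.8, -0.2, 12.3]
opening: 0.0175
```

>>> {"api": "jog_arm", "payload": {"commands": [[0,0,0,0.002,0,0,0],[0,0,0,0.004,0,0,0],[0,0,0,0.006,0,0,0],[0,0,0,0.008,0,0,0],[0,0,0,0.01,0,0,0],[0,0,0,0.01,0,0,0]]}}

```text
time_s: 16.17
position: [0.4876, 0.0541, -0.0146]
tcp_rot: [0.819, 3.032, 0.001]
force: [-1.5, 1.1, 7.8]
opening: 0.0183
```

>>> {"api": "jog_arm", "payload": {"commands": [[0,0,0,0.001,0,0,0],[0,0,0,0.002,0,0,0],[0,0,0,0.003,0,0,0],[0,0,0,0.003,0,0,0]]}}

```text
time_s: 16.5
position: [0.4877, 0.0542, -0.016]
tcp_rot: [0.819, 3.031, 0.001]
force: [-7.2, 1.9, 35.2]
opening: 0.0177
```

Same stop signature. Release, lift and check with both cameras.

>>> {"api": "jog_arm", "payload": {"commands": [[0,0,0,-0.003,0,0,0],[0.35,0,0,-0.003,0,0,0],[0.35,0,0,-0.003,0,0,0],[0.35,0,0,-0.003,0,0,0],[0.35,0,0,-0.003,0,0,0],[0.35,0,0,-0.03,0,0,0],[0.35,0,0,-0.07,0,0,0],[0.35,0,0,-0.11,0,0,0],[0.35,0,0,-0.14,0,0,0],[0.35,0,0,-0.14,0,0,0],[0.35,0,0,-0.14,0,0,0]]}}

```text
time_s: 17.42
position: [0.4879, 0.0541, 0.123]
tcp_rot: [0.818, 3.03, 0.001]
force: [-0.1, 0.8, -0.9]
opening: 0.0333
```

```bash
python3 -c "
from h import *
b,d=snap('side','s11');P=cloud('side',d);go(.4097,.1668,.1,154.6)
M=(abs(P[...,0]-.41)<.05)&(abs(P[...,1]-.167)<.05)&(P[...,2]>.014)&(P[...,2]<.03);print('guide',P[M].mean(0))"
```

```text
t 17.5 pos [0.487  0.0541 0.1217] yaw 149.8 open 0.0338 F [-0.2  0.2 -0.2] q6 -2.64
shift [0.1236 0.0584 0.0216] turn [ 0.01  0.02 -4.83]
guide [0.40660025 0.17065758 0.01946087]
```

>>> {"api": "jog_arm", "payload": {"commands": [[0.48,0.1236,0.0584,0,0,0,-4.8],[0.48,0.1236,0.0584,0,0,0,-4.8],[0.48,0.1236,0.0584,0,0,0,-4.8],[0.48,0.1236,0.0584,0,0,0,-4.8],[0.48,0.1236,0.0584,0.02,0,0,-4.8],[0.48,0.1236,0.0584,0.05,0,0,-4.8],[0.48,0.1236,0.0584,0.05,0,0,-4.8],[0.48,0.1236,0.0584,0.05,0,0,-4.8],[0.48,0.1236,0.0584,0.05,0,0,-4.8]]}}

```text
time_s: 18.22
position: [0.4099, 0.1665, 0.0719]
tcp_rot: [-0.692, -3.063, 0.001]
force: [0.4, 0.1, -0.1]
opening: 0.0458
```

```bash
python3 -c "
from h import *
go(.4097,.1668,-.0285,154.6)"
```

```text
t 18.2 pos [0.4099 0.1665 0.0719] yaw 154.5 open 0.0458 F [ 0.4  0.1 -0.1] q6 -2.46
shift [0.0002 0.0002 0.1004] turn [-0.04 -0.06 -0.05]
```

>>> {"api": "jog_arm", "payload": {"commands": [[0.48,0,0,0.035,0,0,0],[0.48,0,0,0.065,0,0,0],[0.48,0,0,0.085,0,0,0],[0.48,0,0,0.094,0,0,0],[0.48,0,0,0.1,0,0,0],[0.48,0,0,0.1,0,0,0],[0,0,0,0.1,0,0,0],[0,0,0,0.1,0,0,0],[0,0,0,0.1,0,0,0],[0,0,0,0.1,0,0,0],[0,0,0,0.1,0,0,0]]}}

```text
time_s: 19.13
position: [0.4102, 0.1669, -0.0275]
tcp_rot: [0.691, 3.064, 0.001]
force: [-0.4, -0.6, 8.3]
opening: 0.0218
```

>>> {"api": "jog_arm", "payload": {"commands": [[0,0,0,-0.01,0,0,0],[0,0,0,-0.04,0,0,0],[0,0,0,-0.08,0,0,0],[0,0,0,-0.12,0,0,0],[0,0,0,-0.14,0,0,0],[0,0,0,-0.14,0,0,0],[0,0,0,-0.14,0,0,0]]}}

```text
time_s: 19.72
position: [0.4102, 0.1669, 0.1127]
tcp_rot: [0.691, 3.062, 0.002]
force: [-0.5, 0.2, -0.3]
opening: 0.0215
```

```bash
python3 -c "
from h import *
b,d=snap('side','s12');P=cloud('side',d);go(.482,.3,.1,1.6)
a,d=snap('top','t12');P=cloud('top',d);A=a.astype(int)
C=np.array([.5375,.302]);rr=np.hypot(P[...,0]-C[0],P[...,1]-C[1])
M=(rr<.101)&(rr>.03)&(A.max(-1)<110)&(abs(P[...,2]-.046)<.006);q=P[M];print(len(q));print(q[np.argsort(-np.hypot(*(q[:,:2]-C).T))][:8].round(3))
x=cv2.resize(a[140:300,190:400],(590,450),interpolation=2);cv2.imwrite('pics/c12.png',x[:,:,::-1])"
```

```text
t 19.8 pos [0.4096 0.1667 0.1116] yaw 154.6 open 0.0216 F [ 0.3  0.1 -0.2] q6 -2.46
shift [-0.0082  0.1515  0.0117] turn [ 1.000e-02  2.000e-02 -2.702e+01]
64
[[0.546 0.402 0.048]
 [0.637 0.295 0.046]
 [0.549 0.4   0.046]
 [0.546 0.4   0.047]
 [0.544 0.399 0.048]
 [0.548 0.397 0.048]
 [0.546 0.397 0.047]
 [0.544 0.397 0.046]]
```

View pics/c12.png

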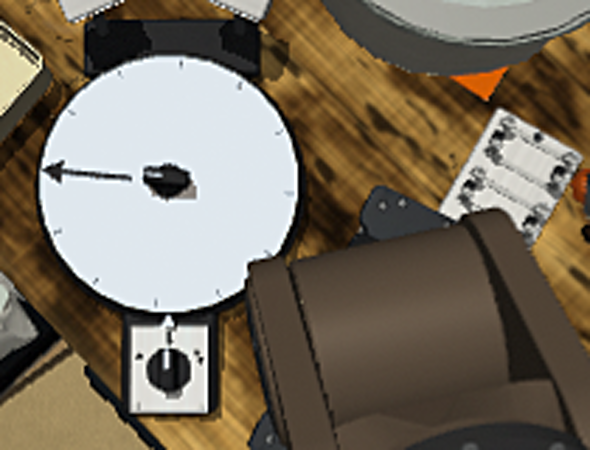

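The selector points at OFF and the disc is empty, with the zero mark at about 85°. I'll carry the guide to (0.537, 0.244).

```bash
python3 -c "
from h import *
go(.5375,.243,.1,91.6)"
```

```text
t 19.8 pos [0.4092 0.1666 0.111 ] yaw 154.6 open 0.0215 F [-0.3 -0.2 -0.3] q6 -2.46
shift [-0.0831  0.124   0.0108] turn [-7.000e-02 -3.000e-02  6.297e+01]
```

>>> {"api": "jog_arm", "payload": {"commands": [[0,-0.083,0.124,0,0,0,63],[0,-0.083,0.124,0,0,0,63],[0,-0.083,0.124,0,0,0,63],[0,-0.083,0.124,0,0,0,63],[0,-0.083,0.124,0,0,0,63],[0,-0.083,0.124,0,0,0,63],[0,-0.083,0.124,0,0,0,63],[0,-0.083,0.124,0,0,0,63],[0,-0.083,0.124,0,0,0,63],[0,-0.083,0.124,0.03,0,0,63],[0,-0.083,0.124,0.06,0,0,63],[0,-0.083,0.124,0.06,0,0,63]]}}

```text
time_s: 20.82
position: [0.5347, 0.2419, 0.0455]
tcp_rot: [-2.188, -2.248, 0.014]
force: [-1.3, -0.0, -1.0]
opening: 0.0217
```

>>> {"api": "jog_arm", "payload": {"commands": [[0,0,0,0,0,0,0],[0,0,0,0,0,0,0],[0,0,0,0,0,0,0]]}}

```text
time_s: 21.07
position: [0.5386, 0.2433, 0.0529]
tcp_rot: [2.19, 2.251, 0.002]
force: [-0.1, -0.1, 0.2]
opening: 0.0216
```

```bash
python3 -c "
from h import *
go(.5375,.243,.0195,91.6)
b,d=snap('side','s13')
x=cv2.resize(b[150:260,205:345],(560,440),interpolation=2);cv2.imwrite('pics/c13.png',x[:,:,::-1])"
```

```text
t 21.1 pos [0.5386 0.2433 0.0529] yaw 91.6 open 0.0216 F [-0.1 -0.1  0.2] q6 -1.29
shift [-0.0003 -0.0012  0.0334] turn [ 0.07 -0.03 -0.02]
```

View pics/c13.png

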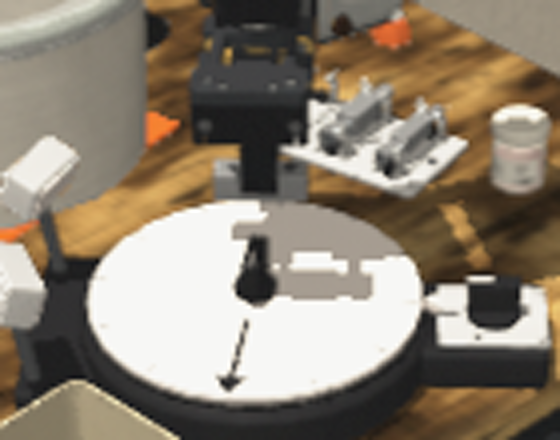

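Both gauges are in their clips and the guide is held over the disc. Lowering it.

>>> {"api": "jog_arm", "payload": {"commands": [[0,0,0,0.015,0,0,0],[0,0,0,0.025,0,0,0],[0,0,0,0.03,0,0,0],[0,0,0,0.033,0,0,0],[0,0,0,0.034,0,0,0],[0,0,0,0.034,0,0,0]]}}

```text
time_s: 21.62
position: [0.5385, 0.2432, 0.0185]
tcp_rot: [2.19, 2.252, 0.001]
force: [0.6, -1.2, 2.4]
opening: 0.0212
```

>>> {"api": "jog_arm", "payload": {"commands": [[0.4,0,0,0,0,0,0],[0.4,0,0,0,0,0,0],[0.4,0,0,0,0,0,0],[0.4,0,0,-0.02,0,0,0],[0.4,0,0,-0.06,0,0,0],[0.4,0,0,-0.09,0,0,0],[0.4,0,0,-0.1,0,0,0],[0.4,0,0,-0.1,0,0,0],[0.4,0,0,-0.1,0,0,0]]}}

```text
time_s: 22.37
position: [0.5378, 0.2431, 0.1175]
tcp_rot: [2.191, 2.252, 0.0]
force: [0.3, 0.2, -0.2]
opening: 0.0381
```

```bash
cat > zero.py <<'E'
from h import *
b,d=snap('side','z%d'%(r.get_state()['time_s']*10));P=cloud('side',d)
C=np.array([.5375,.302])
R=np.stack([np.stack(np.broadcast_arrays(0,0)) ])
u,v=np.meshgrid(np.arange(205,325),np.arange(185,262)); g=b[185:262,205:325].max(-1)
W=np.array([pt('side',a,c,.046)[:2] for a,c in zip(u.ravel(),v.ravel())])-C
rr=np.hypot(*W.T); th=np.degrees(np.arctan2(W[:,1],W[:,0]))
M=(g.ravel()<110)&(rr>.06)&(rr<.1)
h=np.histogram(th[M],np.arange(-180,181,5)); top=np.argsort(-h[0])[:6]; print([(h[1][i],h[0][i]) for i in top])
k=h[1][top[0]]+2.5; m=M&(abs((th-k+180)%360-180)<12); print("dark line angle",np.degrees(np.arctan2(W[m,1].mean(),W[m,0].mean())),m.sum())
M=(P[...,2]>.059)&(P[...,2]<.072)&(np.hypot(P[...,0]-C[0],P[...,1]-C[1])<.1)&(np.hypot(P[...,0]-C[0],P[...,1]-C[1])>.03)
if M.any(): q=P[M]; print("guide pts",len(q),q.mean(0).round(3),q.min(0).round(3),q.max(0).round(3))
E
sed -i '/^R=np/d' zero.py; python3 zero.py; python3 -c "
from h import *
go(.5375,.302,.1,-4.7)"
```

```text
[(np.int64(-105), np.int64(22)), (np.int64(-110), np.int64(18)), (np.int64(-100), np.int64(17)), (np.int64(85), np.int64(12)), (np.int64(-115), np.int64(8)), (np.int64(-90), np.int64(4))]
dark line angle -103.1232769238235 68
guide pts 147 [0.535 0.248 0.065] [0.506 0.231 0.059] [0.566 0.262 0.069]
t 22.4 pos [0.5374 0.2429 0.1166] yaw 91.6 open 0.0383 F [0.  0.6 0. ] q6 -1.29
shift [0.0591 0.0017 0.0166] turn [-8.000e-02 -5.000e-02 -8.373e+01]
```

>>> {"api": "jog_arm", "payload": {"commands": [[0.3,0.059,0.0017,0,0,0,7],[0.3,0.059,0.0017,0,0,0,14],[0.3,0.059,0.0017,0,0,0,21],[0.3,0.059,0.0017,0,0,0,28],[0.3,0.059,0.0017,0,0,0,35],[0.3,0.059,0.0017,0,0,0,42],[0.3,0.059,0.0017,0,0,0,49],[0.3,0.059,0.0017,0,0,0,56],[0.3,0.059,0.0017,0,0,0,63],[0.3,0.059,0.0017,0,0,0,70],[0.3,0.059,0.0017,0,0,0,77],[0.3,0.059,0.0017,0,0,0,84]]}}

```text
time_s: 23.42
position: [0.5373, 0.3018, 0.1156]
tcp_rot: [3.134, 0.198, -0.005]
force: [0.1, 0.1, -0.5]
opening: 0.0285
```

>>> {"api": "jog_arm", "payload": {"commands": [[0.3,0,0,0.01,0,0,7],[0.3,0,0,0.02,0,0,12.3],[0.3,0,0,0.03,0,0,12.3],[0.3,0,0,0.03,0,0,12.3],[0.3,0,0,0.03,0,0,12.3]]}}

```text
time_s: 23.83
position: [0.5375, 0.3019, 0.0864]
tcp_rot: [3.138, -0.125, -0.004]
force: [-0.4, -0.2, 0.3]
opening: 0.0286
```

```bash
python3 -c "
from h import *
go(.5375,.302,.0195,-4.7)"
```

```text
t 23.8 pos [0.5375 0.3019 0.0864] yaw -4.5 open 0.0286 F [-0.4 -0.2  0.3] q6 0.48
shift [ 0.0001 -0.0002  0.0669] turn [0.07 0.14 0.15]
```

>>> {"api": "jog_arm", "payload": {"commands": [[0.3,0,0,0.03,0,0,0],[0.3,0,0,0.05,0,0,0],[0.3,0,0,0.06,0,0,0],[0.3,0,0,0.064,0,0,0],[0.3,0,0,0.064,0,0,0],[0.3,0,0,0.064,0,0,0],[0,0,0,0.064,0,0,0],[0,0,0,0.064,0,0,0],[0,0,0,0.064,0,0,0],[0,0,0,0.064,0,0,0]]}}

```text
time_s: 24.67
position: [0.538, 0.3024, 0.0246]
tcp_rot: [-3.138, 0.129, -0.0]
force: [-2.7, 0.1, 6.8]
opening: 0.0129
```

```bash
python3 -c "
from h import *
go(.5375,.302,.022,91.6)"
```

```text
t 24.7 pos [0.538  0.3024 0.0246] yaw -4.7 open 0.0129 F [-2.7  0.1  6.8] q6 0.49
shift [-0.0005  0.0004  0.0026] turn [-3.000e-02  1.000e-02  8.368e+01]
```

>>> {"api": "jog_arm", "payload": {"commands": [[0,0,0,0,0,0,-1],[0,0,0,0,0,0,-3],[0,0,0,0,0,0,-6],[0,0,0,0,0,0,-10],[0,0,0,0,0,0,-14.5],[0,0,0,0,0,0,-19],[0,0,0,0,0,0,-23.5],[0,0,0,0,0,0,-28],[0,0,0,0,0,0,-32.5],[0,0,0,0,0,0,-37],[0,0,0,0,0,0,-41.5],[0,0,0,0,0,0,-46]]}}

```text
time_s: 25.67
position: [0.5386, 0.3026, 0.0246]
tcp_rot: [-2.938, -1.113, -0.003]
force: [0.3, 1.5, 3.7]
opening: 0.0127
```

>>> {"api": "jog_arm", "payload": {"commands": [[0,0,0,0,0,0,-4.5],[0,0,0,0,0,0,-9],[0,0,0,0,0,0,-13.5],[0,0,0,0,0,0,-18],[0,0,0,0,0,0,-22.5],[0,0,0,0,0,0,-27],[0,0,0,0,0,0,-31],[0,0,0,0,0,0,-35],[0,0,0,0,0,0,-39],[0,0,0,0,0,0,-42],[0,0,0,0,0,0,-44],[0,0,0,0,0,0,-45]]}}

```text
time_s: 26.67
position: [0.5389, 0.3031, 0.0246]
tcp_rot: [2.29, 2.15, 0.004]
force: [1.4, 4.9, 2.6]
opening: 0.0127
```

```bash
python3 -c "
from h import *
go(.5375,.302,.022,91.6)"; python3 zero.py
```

```text
t 26.7 pos [0.5389 0.3031 0.0246] yaw 86.4 open 0.0127 F [1.4 4.9 2.6] q6 -1.1
shift [-0.0012 -0.0013  0.0026] turn [ 0.13 -0.1  -5.2 ]
[(np.int64(-85), np.int64(27)), (np.int64(-95), np.int64(24)), (np.int64(-65), np.int64(23)), (np.int64(-70), np.int64(23)), (np.int64(-80), np.int64(22)), (np.int64(-75), np.int64(22))]
dark line angle -82.76384459099738 112
guide pts 140 [0.596 0.309 0.065] [0.584 0.272 0.059] [0.608 0.337 0.07 ]
```

>>> {"api": "jog_arm", "payload": {"commands": [[0,0,0,0,0,0,-3],[0,0,0,0,0,0,-5.2],[0,0,0,0,0,0,-5.2],[0,0,0,0,0,0,-5.2],[0,0,0,0,0,0,-5.2],[0,0,0,0,0,0,-5.2]]}}

```text
time_s: 27.22
position: [0.5389, 0.3032, 0.0246]
tcp_rot: [2.192, 2.25, 0.004]
force: [-0.3, 5.0, 2.2]
opening: 0.0127
```

>>> {"api": "jog_arm", "payload": {"commands": [[0.1,0,0,0,0,0,0],[0.2,0,0,0,0,0,0],[0.3,0,0,0,0,0,0],[0.3,0,0,0,0,0,0],[0.3,0,0,0,0,0,0],[0.3,0,0,-0.02,0,0,0],[0.3,0,0,-0.05,0,0,0],[0.3,0,0,-0.09,0,0,0],[0.3,0,0,-0.12,0,0,0],[0.3,0,0,-0.12,0,0,0],[0.3,0,0,-0.12,0,0,0]]}}

```text
time_s: 28.13
position: [0.5387, 0.3023, 0.1455]
tcp_rot: [2.192, 2.249, 0.005]
force: [-0.0, -0.5, -0.2]
opening: 0.0287
```

```bash
python3 -c "
from h import *
go(.3885,.299,.13,91.6)"
```

```text
t 28.1 pos [0.5387 0.3023 0.1455] yaw 91.5 open 0.0287 F [-0.  -0.5 -0.2] q6 -1.19
shift [ 0.0005 -0.1502  0.015 ] turn [ 0.17 -0.07 -0.13]
```

>>> {"api": "jog_arm", "payload": {"commands": [[0.3,0.0005,-0.15,0,0,0,0],[0.3,0.0005,-0.15,0,0,0,0],[0.3,0.0005,-0.15,0,0,0,0],[0.3,0.0005,-0.15,0,0,0,0],[0.3,0.0005,-0.15,0,0,0,0],[0.3,0.0005,-0.15,0.02,0,0,0],[0.3,0.0005,-0.15,0.02,0,0,0],[0.3,0.0005,-0.15,0.02,0,0,0]]}}

```text
time_s: 28.8
position: [0.3879, 0.2984, 0.1227]
tcp_rot: [-2.192, -2.249, 0.005]
force: [-0.3, 0.9, 0.3]
opening: 0.0289
```

```bash
python3 -c "
from h import *
go(.3885,.299,.009,91.6)
b,d=snap('side','s14')
print('index px',px('side',[.5375-.098*np.cos(.028),.302-.098*np.sin(.028),.046]),'axis',px('side',[.5375,.302,.046]))
x=cv2.resize(b[150:260,215:345],(780,600) if 0 else (709,600),interpolation=2);cv2.imwrite('pics/c14.png',x[:,:,::-1])"
```

```text
t 28.8 pos [0.3879 0.2984 0.1227] yaw 91.5 open 0.0289 F [-0.3  0.9  0.3] q6 -1.08
shift [0.0007 0.0009 0.1137] turn [-0.15  0.08 -0.14]
index px [307.21862893 222.38208536] axis [268.23528055 221.76777876]
```

View pics/c14.png

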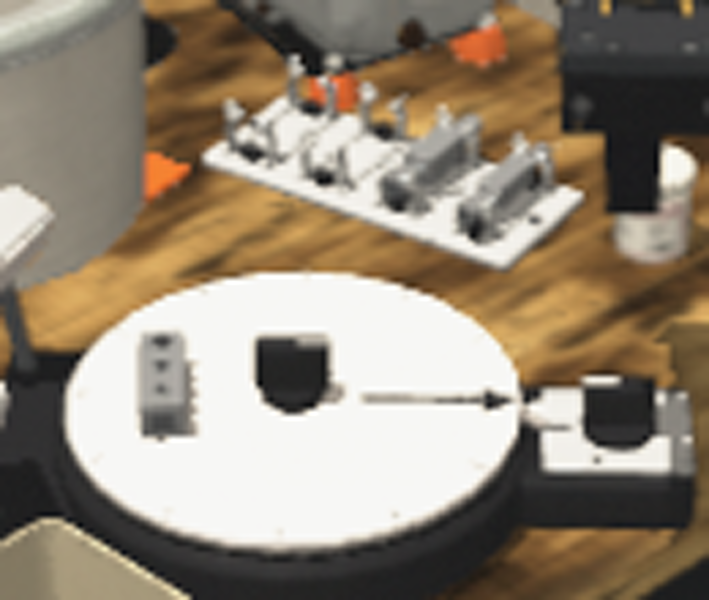

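```bash
python3 -c "
from h import *
b=cv2.cvtColor(cv2.imread('pics/s14.png'),6).astype(float)
L=[]
for u in range(284,304):
    w=np.clip(200-b[217:230,u],0,None); L.append(pt('side',u,(np.arange(217,230)*w).sum()/w.sum(),.046)[:2])
L=np.array(L);p=np.polyfit(L[:,0],L[:,1],1);print('line angle',np.degrees(np.arctan(p[0])),'y at axis',np.polyval(p,.5375),'y at tip',np.polyval(p,.4395))"
```

```text
line angle 1.7183589017258316 y at axis 0.30524111311244023 y at tip 0.3023011115715539
```

>>> {"api": "jog_arm", "payload": {"commands": [[0.3,0.0005,0.001,0.04,0,0,0],[0.3,0.0005,0.001,0.07,0,0,0],[0.3,0.0005,0.001,0.09,0,0,0],[0.3,0.0005,0.001,0.105,0,0,0],[0.3,0.0005,0.001,0.113,0,0,0],[0.3,0.0005,0.001,0.113,0,0,0]]}}

```text
time_s: 29.35
position: [0.3891, 0.299, 0.0097]
tcp_rot: [-2.193, -2.249, 0.003]
force: [0.0, 0.0, -0.3]
opening: 0.0285
```

The zero line measures 1.72° against 1.6° for the station, so it's aligned. Gripping the selector and turning it by +1.15 rad.

>>> {"api": "jog_arm", "payload": {"commands": [[0,0,0,0,0,0,0],[0,0,0,0,0,0,0],[0,0,0,0,0,0,0],[0,0,0,0,0,0,0],[0,0,0,0,0,0,-7],[0,0,0,0,0,0,-14],[0,0,0,0,0,0,-21],[0,0,0,0,0,0,-28]]}}

```text
time_s: 30.02
position: [0.3896, 0.3004, 0.0118]
tcp_rot: [1.576, 2.717, 0.004]
force: [-4.6, 9.3, 4.4]
opening: 0.0126
```

```bash
python3 -c "
from h import *
go(.389,.299,.0095,157.5)"
```

```text
t 30.0 pos [0.3896 0.3004 0.0118] yaw 119.8 open 0.0126 F [-4.6  9.3  4.4] q6 -1.57
shift [-0.0009 -0.0012  0.0023] turn [  0.16   0.   -37.71]
```

>>> {"api": "jog_arm", "payload": {"commands": [[0,-0.0005,-0.001,0,0,0,-7],[0,-0.0005,-0.001,0,0,0,-14],[0,-0.0005,-0.001,0,0,0,-21],[0,-0.0005,-0.001,0,0,0,-28],[0,-0.0005,-0.001,0,0,0,-34],[0,-0.0005,-0.001,0,0,0,-37.7],[0,-0.0005,-0.001,0,0,0,-37.7],[0,-0.0005,-0.001,0,0,0,-37.7],[0,-0.0005,-0.001,0,0,0,-37.7]]}}

```text
time_s: 30.77
position: [0.3889, 0.3009, 0.0119]
tcp_rot: [0.622, 3.078, 0.007]
force: [-7.1, 20.6, 2.3]
opening: 0.0129
```

>>> {"api": "jog_arm", "payload": {"commands": [[0.1,0,0,0,0,0,0],[0.3,0,0,0,0,0,0],[0.3,0,0,0,0,0,0],[0.3,0,0,0,0,0,0],[0.3,0,0,-0.03,0,0,0],[0.3,0,0,-0.07,0,0,0],[0.3,0,0,-0.11,0,0,0],[0.3,0,0,-0.14,0,0,0],[0.3,0,0,-0.16,0,0,0],[0.3,0,0,-0.16,0,0,0]]}}

```text
time_s: 31.6
position: [0.39, 0.299, 0.175]
tcp_rot: [0.621, 3.074, 0.007]
force: [-0.1, -0.2, 0.7]
opening: 0.0285
```

```bash
python3 -c "
from h import *
go(.30,.55,.2,157.5)"
```

```text
t 31.6 pos [0.39  0.299 0.175] yaw 157.2 open 0.0285 F [-0.1 -0.2  0.7] q6 -2.22
shift [ 0.1803  0.1965 -0.0247] turn [ 0.32  0.25 -0.34]
```

Jaw yaw was 157.2° on release, so the selector should be near 1.15. Moving the arm clear of the top view for a final check.

>>> {"api": "jog_arm", "payload": {"commands": [[0.3,0.18,0.196,-0.02,0,0,0],[0.3,0.18,0.196,-0.02,0,0,0],[0.3,0.18,0.196,-0.02,0,0,0],[0.3,0.18,0.196,-0.02,0,0,0],[0.3,0.18,0.196,-0.02,0,0,0],[0.3,0.18,0.196,-0.02,0,0,0],[0.3,0.18,0.196,-0.02,0,0,0],[0.3,0.18,0.196,-0.02,0,0,0],[0.3,0.18,0.196,-0.02,0,0,0],[0.3,0.18,0.196,-0.02,0,0,0],[0.3,0.18,0.196,-0.02,0,0,0]]}}

```text
time_s: 32.52
position: [0.2992, 0.5476, 0.1906]
tcp_rot: [-0.624, -3.079, 0.001]
force: [0.4, -0.6, -0.0]
opening: 0.0285
```

Run:
```python
from h import *
a,d=snap('top','t15');P=cloud('top',d);C=np.array([.5375,.302]);A=a.astype(int)
x=cv2.resize(a[140:310,190:400],(740,599),interpolation=2);cv2.imwrite('pics/c15.png',x[:,:,::-1])
M=(np.hypot(P[...,0]-.389,P[...,1]-.298)<.05)&(P[...,2]>.05)&(P[...,2]<.07); w=np.array([pt("top",u,v,.059)[:2] for v,u in np.argwhere(M)],np.float32)
D=np.linalg.svd(w-w.mean(0))[2][0]; print("knob",len(w),np.degrees(np.arctan2(D[1],D[0])),"want",1.6+65.9)
rr=np.hypot(P[...,0]-C[0],P[...,1]-C[1])
M=(rr<.101)&(rr>.075)&(A.max(-1)<110)&(P[...,0]<.5)&(abs(P[...,1]-.3)<.02); q=np.array([pt("top",u,v,.046)[:2] for v,u in np.argwhere(M)]); print("arrow",len(q),q.mean(0),"angle",np.degrees(np.arctan2(*(C-q.mean(0))[::-1])))
M=(rr<.1)&(rr>.03)&(P[...,2]>.058)&(P[...,2]<.075);w=np.array([pt("top",u,v,.066)[:2] for v,u in np.argwhere(M)],np.float32);print("guide",cv2.minAreaRect(w),"z",np.median(P[M][:,2]))
c=np.array([.5088,.0423]);ay=np.array([-.864,.503]);ax=np.array([.503,.864])
for nm,k,h in(("10",.072,.0315),("13",.024,.033)):
    p=c+k*ay; e=P[...,:2]-p; M=(abs(e@ax)<.017)&(abs(e@ay)<.014)&(P[...,2]>.022)&(P[...,2]<.05)
    w=np.array([pt("top",u,v,h)[:2] for v,u in np.argwhere(M)],np.float32)-p; t=np.median(P[M][:,2])
    e2=P[...,:2]-p;M2=(abs(e2@ax)<.06)&(abs(e2@ay)<.006)&(P[...,2]>.02)&(P[...,2]<.05);k2=(e2@ax)[M2]
    print(nm,len(w),"across",(w@ay).mean().round(4),"ends",k2.min().round(4),k2.max().round(4),"top z",t.round(4),"want",h)
```

```text
knob 91 -113.06648 want 67.5
arrow 42 [0.44890435 0.30033223] angle 1.0784402414416707
guide ((0.5966916084289551, 0.3084467053413391), (0.02301064319908619, 0.05960293114185333), 6.747024059295654) z 0.06528296981778978
10 106 across 0.0005 ends -0.0416 0.0389 top z 0.032 want 0.0315
13 124 across 0.0014 ends -0.0465 0.0337 top z 0.0318 want 0.033
```

View pics/c15.png

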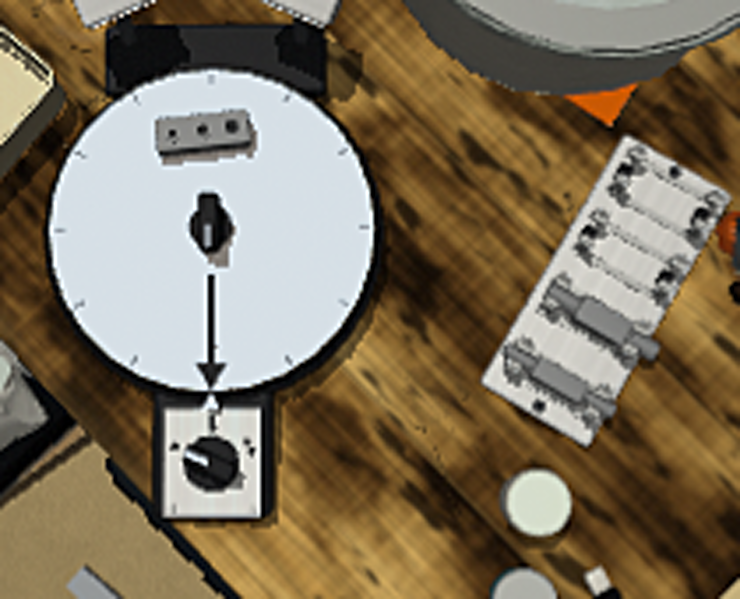

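Everything looks right except gauge_13, which seems to sit about 6 mm off along its clips (limit 8 mm). I'll measure that properly, and over time, before handing in.

Run:
```python
from h import *
c=np.array([.5088,.0423]);ay=np.array([-.864,.503]);ax=np.array([.503,.864])
def ends(n,f,k,lo,hi,zz=.024):
    P=cloud(n,np.load(f'pics/{f}.npy')); e=P[...,:2]-(c+k*ay)
    M=(abs(e@ax)<.06)&(abs(e@ay)<.0045)&(P[...,2]>lo)&(P[...,2]<hi); t=np.sort((e@ax)[M]); return (t[:2]*1e3).round(1),(t[-2:]*1e3).round(1),M.sum()
for n,f in(("top","t15"),("side","s11"),("side","s13"),("side","s14")):
    for k,nm in((.072,"10"),(.024,"13")): print(n,f,nm,ends(n,f,k,.018,.05))
# lips along ax at start (top0): symmetric?
P=cloud("top",np.load("pics/top0.npy")); e=P[...,:2]-c
M=(abs(e@ax)<.05)&(abs(e@ay)<.1)&(P[...,2]>.028)&(P[...,2]<.05); t=(e@ax)[M]*1e3
print("lips",[ (np.percentile(t[t*s>10],[2,50,98])).round(1) for s in(-1,1)])
# handle pixel extents via height: handle top higher/wider: width profile across at each ax station (t15)
P=cloud("top",np.load("pics/t15.npy"))
for k,nm in((.072,"10"),(.024,"13")):
    e=P[...,:2]-(c+k*ay); x=e@ax*1e3; y=e@ay*1e3; M=(abs(x)<50)&(abs(y)<14)&(P[...,2]>.02)&(P[...,2]<.05)
    print(nm,[(int(b),int(((x>=b)&(x<b+4)&M).sum()),round(float(y[(x>=b)&(x<b+4)&M].max()-y[(x>=b)&(x<b+4)&M].min()),0)) for b in range(-48,48,4) if ((x>=b)&(x<b+4)&M).any()])
A=cv2.imread('pics/t15.png');B=cv2.imread('pics/t12.png')
cv2.imwrite('pics/c16.png',cv2.resize(A[210:275,320:385],(600,600),interpolation=2))
```

```text
top t15 10 (array([-41.6, -40.8]), array([38.6, 38.9]), np.int64(142))
top t15 13 (array([-46.5, -45.8]), array([33.2, 33.7]), np.int64(144))
side s11 10 (array([-38.3, -37.6]), array([39.6, 41.7]), np.int64(47))
side s11 13 (array([-41.5, -36.8]), array([40.2, 43.5]), np.int64(49))
side s13 10 (array([-40.1, -38.4]), array([38.9, 39.4]), np.int64(44))
side s13 13 (array([-43.6, -40.5]), array([34.9, 36.8]), np.int64(46))
side s14 10 (array([-42.6, -40.1]), array([38.2, 38.8]), np.int64(49))
side s14 13 (array([-39.7, -39.5]), array([34. , 36.7]), np.int64(42))
lips [array([-34.6, -29.6, -24.7]), array([23.9, 28.3, 33. ])]
10 [(-44, 3, 5.0), (-40, 9, 9.0), (-36, 16, 22.0), (-32, 19, 22.0), (-28, 15, 21.0), (-24, 9, 10.0), (-20, 12, 13.0), (-16, 12, 13.0), (-12, 14, 15.0), (-8, 12, 15.0), (-4, 13, 13.0), (0, 13, 14.0), (4, 13, 14.0), (8, 13, 14.0), (12, 13, 15.0), (16, 11, 10.0), (20, 9, 13.0), (24, 21, 22.0), (28, 17, 21.0), (32, 12, 16.0), (36, 6, 8.0)]
13 [(-48, 6, 10.0), (-44, 11, 11.0), (-40, 9, 12.0), (-36, 16, 23.0), (-32, 22, 24.0), (-28, 18, 22.0), (-24, 15, 17.0), (-20, 16, 17.0), (-16, 14, 17.0), (-12, 15, 17.0), (-8, 15, 18.0), (-4, 16, 16.0), (0, 15, 18.0), (4, 17, 17.0), (8, 15, 17.0), (12, 11, 14.0), (16, 12, 11.0), (20, 8, 10.0), (24, 21, 23.0), (28, 21, 23.0), (32, 10, 24.0)]
```

View pics/c16.png

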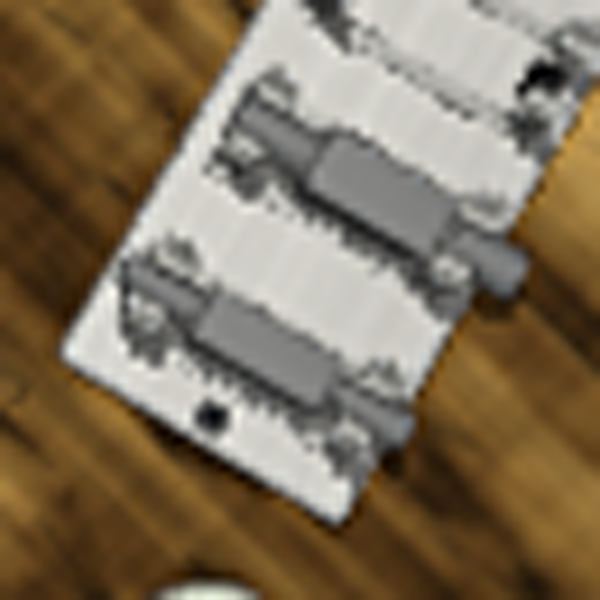

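Run:
```python
from h import *
c=np.array([.5088,.0423]);ay=np.array([-.864,.503]);ax=np.array([.503,.864])
Ps=[cloud("top",np.load("pics/t15.npy"))]+[cloud("top",cams.capture("top")[1]) for _ in range(4)]
print("plate z",np.median([np.median(P[...,2][(abs((P[...,:2]-c)@ax)<.03)&(abs((P[...,:2]-c)@ay)<.003)]) for P in Ps]))
for k,x0,h,nm in((.072,-1.2,.0315,"10"),(.024,-6.2,.033,"13")):
    o=[]
    for P in Ps:
        e=P[...,:2]-(c+k*ay); x=e@ax*1e3-x0; y=e@ay*1e3
        M=(abs(x)<15)&(abs(y)<5)&(P[...,2]>.02)&(P[...,2]<.05)
        w=(abs(x)<15)&(abs(y)<14)&(P[...,2]>.02)&(P[...,2]<.05); yy=[y[w&(abs(x-s)<4)] for s in(-10,10)]
        o.append([np.median(P[M][:,2]),np.polyfit(x[M]/1e3,P[M][:,2],1)[0],*[ (q.min()+q.max())/2 for q in yy]])
    print(nm,"top z",np.mean(o,0).round(4),"want",h)
```

```text
plate z 0.007413117943414105
10 top z [ 0.0324 -0.0117  0.0611  0.3219] want 0.0315
13 top z [ 0.0322 -0.0078  0.6405  0.3251] want 0.033
```

Gauge_13 is level, at the right height, and centred across its clips. It has slid about 5.5 mm along its axis until the handle meets the clip, which is inside the 8 mm limit. Handing in.

```bash
python3 -c "
from h import *
print(workorder.close_job())"
```

```text
the job is handed in; nothing more can be done
None
```

I did every step in the required order and handed the job in at about 33 s of the 210 s. No verdict was reported, so the checks below are my own measurements.

1. **Selector to OFF:** a later top view showed the white line pointing at the OFF mark.
2. **Gauges:** two were present, gauge_10 and gauge_13. Each went into its own clip pair and reached its stop at about 35 N.
3. **Guide and disc:** I laid the drill guide on the disc and turned the disc by its centre grip until the zero mark met the pointer.
4. **Selector to the single dot:** I turned it there last and moved the arm clear.

| Last check | Measured | Target or limit |
|---|---|---|
| Selector bar direction | 66.9° | 67.5° (0.01 rad off; limit 0.12) |
| Zero mark, angle to the pointer | within about 0.5° | about 5° |
| Guide, distance from the disc's axis | about 60 mm | 85 mm |
| Gauges, height off home | within about 1 mm | 2.2 mm |
| Gauges, off centre across the clips | under 1 mm | 3 mm |
| gauge_10, off centre along its axis | about 0.6 mm | 8 mm |
| gauge_13, off centre along its axis | 5.5 to 6 mm | 8 mm |

- **gauge_13:** its handle has slid along until it meets one clip. I couldn't tell whether that happened on insertion or later, because the side views disagreed by a few millimetres. It is inside the limit, so I left it alone.
- **Fingertip height:** the real fingertips are about 36.5 mm above the reported tool point. My first grasp closed on air above the selector knob because of this, and I corrected for it afterwards.
- **Pot and tin:** I sent no moves near either. The pot looked unmoved in the last pictures, but I did not measure it or the tin again.

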